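Pack turned pistons into the washing basket

ROBOT

A 6-joint arm with a two-finger parallel gripper is mounted at the origin on the work surface. World frame = base frame: x ahead of the robot, y to its left, z up, the work surface at z = 0. Lengths are in m, angles in rad, forces in N, time in s.
With the tool pointing down it reaches from about 0.325 to 0.9 m from the base axis. Payload 3.5 kg.
Tool frame: the origin (TCP) lies midway between the tips of the shut fingers; the grasp point (between the pads) lies 19 mm behind it (hold_point_z is the distance from the TCP to the grasp point, in m); z points along the fingers, y is the line along which they close (so a half turn about z gives the same grasp; the last joint's range is limited). The gripper opens to 85 mm and grips with 20 to 120 N. Pads are 22 mm wide; open, the fingers measure 114 mm over their backs; the gripper's body (76 mm by 85 mm) begins 54 mm behind the grasp point. The pads swing forward as they close: fully open they stand 13 mm farther back than shut.
Start: joints at [1.156, 0.276, -0.026, 1.268, 0, 1.467], TCP at [0.192, 0.595, 0.231] pointing down, gripper open.
Joint ranges: [-3.12, 3.12], [-0.85, 1.88], [-1.08, 1.24], [-1.95, 2.15], [-1.57, 1.53], [-3.14, 3.14]. Speed limits (rad/s): [2.57, 2.57, 3.14, 3.14, 3.14, 3.14].

INTERFACE

Orientations are given as a unit quaternion [w, x, y, z].
In Python, from rig import get_obs, grab_frame, camera_model, hand_in, look_for, masks_of, hold_point_z gives the robot as it stands.
- The arm moves only by the tool arm_command, never from a script. Its argument "moves" is a list that holds one entry, the list of rows, each a list of 7 numbers: the shift along the tool's x, y, z scaled (see below), then the turn, a rotation vector about the tool's x, y, z scaled (see below), then the gripper command: -1 is shut, 1 is fully open, values between are in proportion. A call has 1 to 20 rows; each row shifts and turns the commanded pose from where the row before left it, along the tool's axes as they then stand; what a row does not reach is not made up. The controller multiplies each number of a shift by 0.05 m and each number of a turn by 45 degrees. A row lasts 1/10 s, in which the tool goes at most 50 mm and 8.59 degrees, less where a joint would pass 70% of its speed; a pose out of reach is approached as far as the arm can. A call with a number of a shift or a turn outside -1 to 1 is refused whole. A call with a gripper value outside its range is refused whole. The fingers move at their own pace and stop on an object; "force" is the grip in N (left out, the last holds). Time passes only in rows, so rows that do not move let the fingers close. It gives the time, the measured TCP pose, the force, the opening and the grip force at its end, in the units of the state.
- get_obs(): the state, without advancing time (a new reading comes with each control period).
- grab_frame(name): name is "side" or "top" or "wrist"; returns the picture (480x640x3 uint8, red, green, blue); there is no depth.
- camera_model(name): a dict with "fx", "fy", "cx", "cy" (pixels), "R" (3x3) and "t" (3): a world point X has camera coordinates R X + t. Camera axes: x right, y down, z forward; pixel columns grow to the right and rows downward; lengths in m; the calibration is good to about 2 mm. A picture is of the moment at which its call begins: read the wrist's pose just before it. camera_model takes no time and is no camera call; for the wrist camera it gives the pose at the moment of the call.
- hand_in(): hands the job in; it is judged then, once.
Trained networks look in the newest picture that a camera, given by its name, has taken for a name from the list of things; names that differ only in an ending like _2 or _b are one class to them, and where a whole thing is asked for, a point or a joint stands for the part that bears it (a point fixed in the world has none). Each returns a list of dicts, best first, with "score" (0 to 1); they miss things now and then, are a little off and sometimes report something else, mostly with a low value. They report only what shows in the picture. A call takes as long as a camera call. They do not tell look-alikes from the thing itself.
- look_for(label, camera): "xyz" ([x, y, z] in m, in world coordinates, good to about 4 mm: the middle of the surface that is visible of it).
- masks_of(label, camera): "region" (480x640 bool, what is visible of it).
The state is a dict: "time": time; "qpos": joint angles; "qvel": joint speeds; "effort": joint torques, N m; "position": TCP position; "tool_rot": TCP orientation; "wrist_force": force on the tool from outside, world axes, zero at the start; "ft_torque": the same for the moment, N m; "finger_gap": finger opening in m; "finger_force": force on a finger pad.
Only numpy, scipy, OpenCV 4.12 (cv2) and the standard library are available. Lean on these libraries where they do the work, as an engineer would, in place of code of your own. Each camera call takes 0.05 s, during which the arm holds its last target. There are 200 camera calls.

TASK

Load the batch of brass pistons into the round washing basket: first pull the top drawer of the small blue cabinet out to its stop and pack the pistons standing in it, and also the one seated in the drilling fixture, which rises when you press the red ejector lever all the way down. They must all stand upright on the basket floor in a close hexagonal pattern: one in the middle of the basket and the others round it, each touching or nearly touching the middle one and its neighbours, any free place in the ring left a full piston wide. When all are in, push the empty drawer fully shut; leave the other things on the bench where they are.

Things in the scene. Friction and masses are not known exactly. Their poses are not given: they have to be found in the camera images.
- piston_0: The piston seated in the drilling fixture's bore. A brass piston: round body 38 mm in diameter and 36 mm tall (foot chamfered 3.5 mm) with a stem 14 mm in diameter and 34 mm long standing up from the middle of its top, 70 mm tall in all, bored hollow from below, about 250 g. Origin: centre of its underside, z along the stem. Seated, its stem's top lies 2 mm below the top of the fixture block.
- piston_1: A brass piston: round body 38 mm in diameter and 36 mm tall (foot chamfered 3.5 mm) with a stem 14 mm in diameter and 34 mm long standing up from the middle of its top, 70 mm tall in all, bored hollow from below, about 250 g. Origin: centre of its underside, z along the stem. Stands upright in the cabinet's top drawer at the start (four to six of piston_1 .. piston_6 are there; the others are absent, reading None from the start).
- piston_2: A brass piston: round body 38 mm in diameter and 36 mm tall (foot chamfered 3.5 mm) with a stem 14 mm in diameter and 34 mm long standing up from the middle of its top, 70 mm tall in all, bored hollow from below, about 250 g. Origin: centre of its underside, z along the stem. Stands upright in the cabinet's top drawer at the start (four to six of piston_1 .. piston_6 are there; the others are absent, reading None from the start).
- piston_3: A brass piston: round body 38 mm in diameter and 36 mm tall (foot chamfered 3.5 mm) with a stem 14 mm in diameter and 34 mm long standing up from the middle of its top, 70 mm tall in all, bored hollow from below, about 250 g. Origin: centre of its underside, z along the stem. Stands upright in the cabinet's top drawer at the start (four to six of piston_1 .. piston_6 are there; the others are absent, reading None from the start).
- piston_4: A brass piston: round body 38 mm in diameter and 36 mm tall (foot chamfered 3.5 mm) with a stem 14 mm in diameter and 34 mm long standing up from the middle of its top, 70 mm tall in all, bored hollow from below, about 250 g. Origin: centre of its underside, z along the stem. Stands upright in the cabinet's top drawer at the start (four to six of piston_1 .. piston_6 are there; the others are absent, reading None from the start).
- piston_5: A brass piston: round body 38 mm in diameter and 36 mm tall (foot chamfered 3.5 mm) with a stem 14 mm in diameter and 34 mm long standing up from the middle of its top, 70 mm tall in all, bored hollow from below, about 250 g. Origin: centre of its underside, z along the stem. Stands upright in the cabinet's top drawer at the start (four to six of piston_1 .. piston_6 are there; the others are absent, reading None from the start).
- piston_6: A brass piston: round body 38 mm in diameter and 36 mm tall (foot chamfered 3.5 mm) with a stem 14 mm in diameter and 34 mm long standing up from the middle of its top, 70 mm tall in all, bored hollow from below, about 250 g. Origin: centre of its underside, z along the stem. Stands upright in the cabinet's top drawer at the start (four to six of piston_1 .. piston_6 are there; the others are absent, reading None from the start).
- drawer (a joint): Travel of the cabinet's top drawer, m: 0 shut, 0.17 at its stop; 2 to 3 N moves it. It starts shut or up to 12 mm open.
- drawer_handle (a point): Middle of the drawer's handle, an aluminium bar 11 mm thick and 120 mm long, level, 35 mm in front of the drawer's front, 137 mm above the bench and 28 mm below the cabinet's top. Its x axis points into the cabinet (the drawer opens along -x), y along the bar, z up. The front is 88 mm tall, its top 20 mm above the bar.
- drawer_floor (a point): Centre of the floor of the drawer's compartment, 77 mm above the bench; axes as the handle's. Moves with the drawer. The compartment measures 135 mm (x) by 246 mm (y), its sides and rear wall are 30 mm tall, its front is the drawer's front (80 mm above the floor). With the drawer at its stop the whole compartment is clear of the cabinet, its rear wall standing 19 mm in front of it. The cabinet is 280 mm wide, 260 mm deep and 165 mm tall.
- basket: Round stainless washing basket, loose on the bench (500 g empty), so it slides when pushed. Origin: centre of its underside, z up. Inside diameter 126 mm, outside 132 mm, floor 5 mm above the bench, rim 32 mm above the bench: seven pistons fit as one in the middle and six round it, with 6 mm to spare across a radius. Two small wire handles at the rim, 78 mm out.
- fixture: Drilling fixture bolted to the bench. Origin: at the bore's axis, on the bench, z up. An aluminium block 76 (x) by 84 (y) mm, its top 84 mm above the bench, with an upright bore 41 mm in diameter; the seated piston stands on the ejector 12 mm above the bench. The ejector lever sticks out on its -x side.
- eject_lever (a joint): Ejector lever, rad: 0 up (part seated), 0.75 fully down. It lifts the piston by 50 mm per rad, so by 37 mm when fully down (its body's top then stands level with the block's top, the whole stem above it). Stiff hinge: takes about 6 to 8 N at the pad and stays where it is left.
- lever_pivot (a point): Pivot of the ejector lever, 28 mm above the bench, 54 mm from the bore's axis on the fixture's -x side. The hinge runs along the fixture's y axis (this point's axes are the fixture's).
- lever_pad (a point): Middle of the upper face of the lever's red pad (36 mm along the lever, 26 mm wide, 10 mm thick). Radius 82 mm about the pivot, this face 5 mm over the lever's centre line; the lever rises 0.60 rad above the level towards the fixture's -x side when up, and dips 0.15 rad below it when fully down (pad about 21 mm above the bench).
- spray_can: Green spray can with a black cap, 56 mm in diameter, 150 mm tall. Not to be disturbed. Origin: centre of its underside.
- tape_roll: Yellow roll of tape lying flat, 90 mm in diameter, 25 mm tall. Not to be disturbed. Origin: centre of its underside.
- screwdriver: Screwdriver lying in front of the robot. Not to be disturbed.
- wrench: Steel wrench lying on the bench. Not to be disturbed.
- chip_brush: Brush lying at the right side. Not to be disturbed.
- mug: White mug, 80 mm in diameter, 90 mm tall. Not to be disturbed. Origin: centre of its underside.
- screw_bin: Small red open bin, 100 by 75 mm, 50 mm tall. Not to be disturbed. Origin: centre of its underside.
Not all that is in view belongs to the job. Of the things that look like the fixture, take the one that is farthest from the robot's base at the start. What is shaped like the basket but turquoise is not meant.

How it is judged:
On the way, in this order (a step that is already met when the one before it is completed fails the run):
1. the drawer is pulled out to its stop (at least 162 mm of its 170 mm) (value of joint drawer above 0.162 m), for 0.2 s.
2. the ejector lever is pressed down (at least 0.65 rad) and the fixture's piston stands raised on it (by 30 mm or more) (value of joint eject_lever above 0.65 rad and z of piston_0 in the frame of fixture between 0.042 and 0.06 m and horizontal distance between piston_0 and fixture below 0.006 m), for 0.2 s.
At the end, for the whole second after the job is handed in: All pistons upright (0.10 rad) and at rest on the basket floor, one within 9 mm of its centre; any two have axes either under 47 mm apart (close neighbours) or over 61 mm apart (a place of the pattern between them); drawer shut to within 8 mm (horizontal distance between each of piston_0, piston_1, piston_2, piston_3, piston_4, piston_5, piston_6 and basket below 0.05 m and z of each of piston_0, piston_1, piston_2, piston_3, piston_4, piston_5, piston_6 in the frame of basket below 0.009 m and angle between each of piston_0, piston_1, piston_2, piston_3, piston_4, piston_5, piston_6's own z axis and vertical below 0.1 rad and linear speed of each of piston_0, piston_1, piston_2, piston_3, piston_4, piston_5, piston_6 below 0.02 m/s and horizontal distance between any of piston_0, piston_1, piston_2, piston_3, piston_4, piston_5, piston_6 and basket below 0.009 m and (horizontal distance between piston_1 and piston_0 below 0.047 m or horizontal distance between piston_1 and piston_0 above 0.061 m) and (horizontal distance between piston_2 and piston_0 below 0.047 m or horizontal distance between piston_2 and piston_0 above 0.061 m) and (horizontal distance between piston_2 and piston_1 below 0.047 m or horizontal distance between piston_2 and piston_1 above 0.061 m) and (horizontal distance between piston_3 and piston_0 below 0.047 m or horizontal distance between piston_3 and piston_0 above 0.061 m) and (horizontal distance between piston_3 and piston_1 below 0.047 m or horizontal distance between piston_3 and piston_1 above 0.061 m) and (horizontal distance between piston_3 and piston_2 below 0.047 m or horizontal distance between piston_3 and piston_2 above 0.061 m) and (horizontal distance between piston_4 and piston_0 below 0.047 m or horizontal distance between piston_4 and piston_0 above 0.061 m) and (horizontal distance between piston_4 and piston_1 below 0.047 m or horizontal distance between piston_4 and piston_1 above 0.061 m) and (horizontal distance between piston_4 and piston_2 below 0.047 m or horizontal distance between piston_4 and piston_2 above 0.061 m) and (horizontal distance between piston_4 and piston_3 below 0.047 m or horizontal distance between piston_4 and piston_3 above 0.061 m) and (horizontal distance between piston_5 and piston_0 below 0.047 m or horizontal distance between piston_5 and piston_0 above 0.061 m) and (horizontal distance between piston_5 and piston_1 below 0.047 m or horizontal distance between piston_5 and piston_1 above 0.061 m) and (horizontal distance between piston_5 and piston_2 below 0.047 m or horizontal distance between piston_5 and piston_2 above 0.061 m) and (horizontal distance between piston_5 and piston_3 below 0.047 m or horizontal distance between piston_5 and piston_3 above 0.061 m) and (horizontal distance between piston_5 and piston_4 below 0.047 m or horizontal distance between piston_5 and piston_4 above 0.061 m) and (horizontal distance between piston_6 and piston_0 below 0.047 m or horizontal distance between piston_6 and piston_0 above 0.061 m) and (horizontal distance between piston_6 and piston_1 below 0.047 m or horizontal distance between piston_6 and piston_1 above 0.061 m) and (horizontal distance between piston_6 and piston_2 below 0.047 m or horizontal distance between piston_6 and piston_2 above 0.061 m) and (horizontal distance between piston_6 and piston_3 below 0.047 m or horizontal distance between piston_6 and piston_3 above 0.061 m) and (horizontal distance between piston_6 and piston_4 below 0.047 m or horizontal distance between piston_6 and piston_4 above 0.061 m) and (horizontal distance between piston_6 and piston_5 below 0.047 m or horizontal distance between piston_6 and piston_5 above 0.061 m) and value of joint drawer below 0.008 m); the robot touches nothing.
It fails at once if one of the other things on the bench is pushed more than 25 mm or knocked over (distance of any of spray_can, tape_roll, screwdriver, wrench, chip_brush, mug, screw_bin from where it was at the start of the episode above 0.025 m).
Of piston_1, piston_2, piston_3, piston_4, piston_5, piston_6 only 4 to 6 are there at a start; the rules pass over those that are not, and their reading is None.
At some moment in a run one of basket may be knocked a few centimetres aside while the robot is not near it.
It also fails if it takes over 210 s, if anything falls off the work surface, if the arm or the gripper's body presses on something with over 40 N, if the wrist force passes 120 N, or if a joint passes its speed limit or range.

## Working session

There is one attempt and no reset: what is moved stays moved. The work goes in short steps, Python scripts to look and compute and a tool call to move; the robot and the scene stay as the last step left them, time stands still between calls to the robot, and variables do not carry over. Pictures are saved under pics/ and viewed, at most 14 in all, crops included, and the job is handed in when it is done.

Besides the shell and the picture viewer there is one more tool, called after "Request:" by a JSON object that holds its "op" and its "data", one argument or row to a line. arm_command: Moves the arm, as the interface text tells. Its arguments: {"type":"object","properties":{"moves":{"type":"array"},"force":{"type":"number"}},"required":["moves"]}

```bash
mkdir -p pics; ls
python3 - <<'E'
from rig import *
import cv2,numpy as np
o=get_obs();print({k:np.round(v,3).tolist() for k,v in o.items()}, hold_point_z)
a=grab_frame("top");b=grab_frame("side")
cv2.imwrite("pics/top0.png",a[...,::-1]);cv2.imwrite("pics/side0.png",b[...,::-1])
for c in ("top","side"):
  for l in ("drawer_handle","drawer_floor","basket","fixture","lever_pad","eject_lever","piston_0","spray_can","mug","screw_bin","tape_roll"):
    try: print(c,l,[(np.round(d["xyz"],3).tolist(),round(d["score"],2)) for d in look_for(l,c)][:4])
    except Exception as e: print(l,e)
E
```

```text
pics
{'time': 0.0, 'qpos': [1.156, 0.277, -0.028, 1.268, 0.0, 1.467], 'qvel': [-0.0, 0.001, -0.0, -0.0, -0.0, -0.0], 'effort': [-0.002, -44.551, 29.52, 0.017, -0.0, -0.0], 'position': [0.191, 0.594, 0.23], 'tool_rot': [-0.0, 0.155, 0.988, -0.001], 'wrist_force': [-0.622, -0.066, 0.291], 'ft_torque': [0.025, -0.025, -0.041], 'finger_force': 0.0, 'finger_gap': 0.085} 0.0187
top drawer_handle [([0.582, 0.336, 0.142], 0.68), ([0.778, -0.104, 0.005], 0.31), ([0.709, -0.322, 0.005], 0.23)]
top drawer_floor [([0.576, 0.334, 0.139], 0.73)]
top basket [([0.57, -0.288, 0.006], 0.69)]
top fixture [([0.326, -0.276, 0.047], 0.86), ([0.559, -0.069, 0.08], 0.81)]
top lever_pad [([0.481, -0.069, 0.07], 0.72), ([0.239, -0.251, 0.069], 0.71), ([0.774, -0.104, 0.004], 0.48), ([0.589, -0.082, 0.048], 0.16)]
top eject_lever [([0.478, -0.064, 0.068], 0.51)]
top piston_0 [([0.587, -0.083, 0.046], 0.42)]
top spray_can [([0.758, -0.204, 0.151], 0.81)]
top mug [([0.414, 0.566, 0.042], 0.97)]
top screw_bin [([0.779, -0.102, 0.002], 0.67), ([0.576, 0.333, 0.139], 0.4)]
top tape_roll [([0.758, 0.055, 0.022], 0.84), ([0.759, -0.203, 0.152], 0.54)]
side drawer_handle [([0.559, 0.359, 0.158], 0.55), ([0.383, -0.066, 0.027], 0.3)]
side drawer_floor [([0.563, 0.358, 0.159], 0.75), ([0.755, 0.057, 0.022], 0.36)]
side basket [([0.569, -0.3, 0.009], 0.79), ([0.317, -0.558, 0.01], 0.55)]
side fixture [([0.57, -0.054, 0.05], 0.68), ([0.326, -0.258, 0.056], 0.57), ([0.384, -0.064, 0.024], 0.33)]
side lever_pad []
side eject_lever [([0.235, -0.249, 0.074], 0.5), ([0.475, -0.064, 0.073], 0.44)]
side piston_0 []
side spray_can [([0.767, -0.18, 0.106], 0.92)]
side mug [([0.414, 0.539, 0.049], 0.91)]
side screw_bin [([0.55, -0.488, 0.021], 0.18)]
side tape_roll [([0.754, 0.057, 0.025], 0.68)]
```

View pics/top0.png

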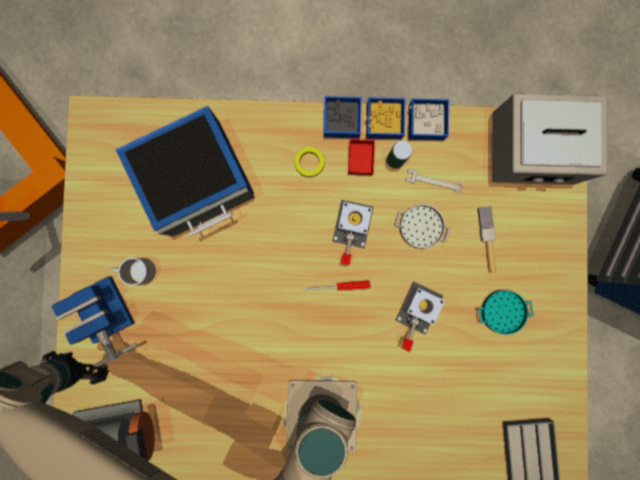

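View pics/side0.png

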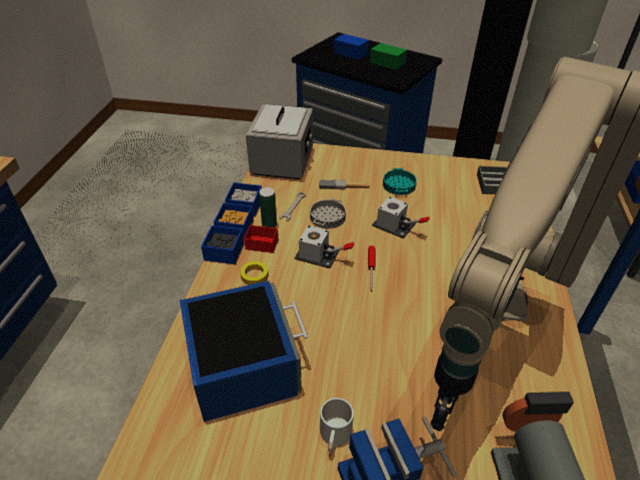

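The top view shows the two fixtures at px (354,222) and (420,307). The one at (354,222), world (0.56,-0.07), is farther from the base (0.56 m against 0.43 m), so that is the one meant. The stainless basket is at (422,227); the turquoise one at (505,312) is not meant. The cabinet's handle is at about (212,224).

```bash
cat > h.py <<'E'
from rig import *
import cv2,numpy as np
from scipy.spatial.transform import Rotation as Ro
def tcp():
    o=get_obs(); q=o["tool_rot"]; return np.array(o["position"]),Ro.from_quat([q[1],q[2],q[3],q[0]])
def ray(c,u,v,z,m=None):
    m=m or camera_model(c); R=np.array(m["R"]);t=np.array(m["t"])
    d=R.T@np.array([(u-m["cx"])/m["fx"],(v-m["cy"])/m["fy"],1]); C=-R.T@t
    return C+d*(z-C[2])/d[2]
def proj(c,X,m=None):
    m=m or camera_model(c); p=np.array(m["R"])@np.array(X)+np.array(m["t"])
    return np.array([m["fx"]*p[0]/p[2]+m["cx"],m["fy"]*p[1]/p[2]+m["cy"]])
def plan(x,y,z,yaw=None):
    """rows' units to reach TCP x,y,z; yaw=world angle of tool y axis (mod pi), tool down"""
    p,R=tcp(); d=np.array([x,y,z])-p
    yt=R.as_matrix()[:,1]; cur=np.arctan2(yt[1],yt[0])
    if yaw is None: yaw=cur
    dy=(yaw-cur+np.pi/2)%np.pi-np.pi/2
    Y=np.array([np.cos(cur+dy),np.sin(cur+dy),0]);Z=np.array([0,0,-1.]);T=np.stack([np.cross(Y,Z),Y,Z],1)
    rv=(R.inv()*Ro.from_matrix(T)).as_rotvec()/(np.pi/4)
    print("cur",p.round(4),"yaw",round(cur,4),"shift now",(R.inv().apply(d)/.05).round(3),"turn",rv.round(3),"shift after turn",(T.T@d/.05).round(3))
E
python3 - <<'E'
from h import *
a=cv2.imread("pics/top0.png")
c1=cv2.resize(a[95:245,105:265],None,fx=2.5,fy=2.5,interpolation=cv2.INTER_CUBIC)
c1=cv2.resize(a[180:245,160:260],(800,520)[0:2],interpolation=cv2.INTER_CUBIC)[:,:]
c2=cv2.resize(a[190:350,325:455],(400,492),interpolation=cv2.INTER_CUBIC)
c1=cv2.resize(a[100:245,110:260],(400,387),interpolation=cv2.INTER_CUBIC)
im=np.zeros((492,800,3),np.uint8);im[:387,:400]=c1;im[:,400:]=c2
cv2.imwrite("pics/crop1.png",im)
for c in("top","side"):
    grab_frame(c)
    ms=masks_of("drawer_handle",c)
    for m in ms[:2]:
        r=m["region"];v,u=np.nonzero(r);print(c,m["score"],r.sum(),u.min(),u.max(),v.min(),v.max(),cv2.minAreaRect(np.stack([u,v],1).astype(np.float32)))
m=camera_model("top");print(m["fx"],-np.array(m["R"]).T@m["t"],np.array(m["R"]).round(3).tolist())
m=camera_model("side");print(m["fx"],-np.array(m["R"]).T@m["t"])
m=camera_model("wrist");print("wrist",m["fx"],-np.array(m["R"]).T@m["t"],np.array(m["R"]).round(3).tolist())
E
```

```text
top 0.7 502 386 411 141 168 ((398.51220703125, 154.60975646972656), (19.36554718017578, 30.297710418701172), 38.65980911254883)
top 0.68 1195 157 250 189 235 ((205.60000610351562, 217.20001220703125), (20.571826934814453, 101.07026672363281), 63.43495178222656)
side 0.64 639 271 307 283 378 ((294.11322021484375, 327.8962097167969), (99.0369644165039, 21.428245544433594), 74.05460357666016)
520.2358549787218 [0.45693913 0.00689504 1.57945655] [[0.023, -1.0, 0.013], [-0.998, -0.023, -0.054], [0.055, -0.012, -0.998]]
512.3059482112295 [0.35669018 1.18613483 1.20281385]
wrist 372.9286799725099 [0.12202202 0.61911447 0.37359705] [[0.307, 0.952, -0.001], [0.911, -0.294, 0.29], [0.276, -0.09, -0.957]]
```

View pics/crop1.png

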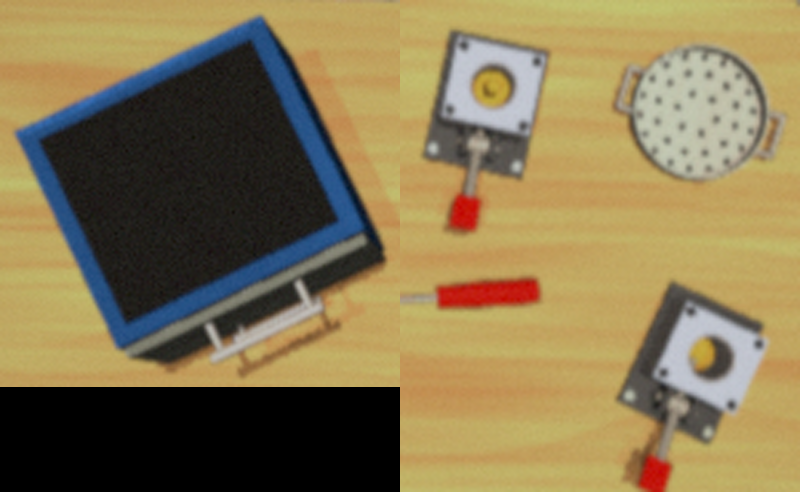

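Run:
```python
from h import *
m=camera_model("top")
A=lambda x,y,z:ray("top",110+x/2.6667,100+y/2.6667,z,m)
B=lambda x,y,z:ray("top",325+(x-400)/3.077,190+y/3.077,z,m)
cab=[A(16,132,.165),A(264,16,.165),A(363,235,.165),A(122,350,.165)]
print("cab",np.round(cab,3).tolist())
h=[A(213,358,.137),A(322,305,.137)]
print("handle",np.round(h,4).tolist(),np.mean(h,0).round(4))
a=lambda p,q:round(float(np.arctan2((q-p)[1],(q-p)[0])),4)
print("depth yaw",a(cab[3],cab[0]),a(cab[2],cab[1]),"width",a(cab[0],cab[1]),a(cab[3],cab[2]),"bar",a(h[0],h[1]))
f=[B(455,32,.084),B(549,50,.084),B(530,135,.084),B(440,115,.084)]
print("fix",np.round(f,4).tolist(),np.mean(f,0).round(4),a(f[3],f[0]),a(f[2],f[1]))
pad=B(466,210,.074);print("pad",pad.round(4),"bore",B(494,88,.084).round(4),"dir",a(pad,np.mean(f,0)))
print("basket rim",B(699,113,.032).round(4))
```

```text
cab [[0.75, 0.578, 0.165], [0.877, 0.329, 0.165], [0.652, 0.22, 0.165], [0.529, 0.461, 0.165]]
handle [[0.5241, 0.3756, 0.137], [0.5819, 0.2647, 0.137]] [0.553  0.3201 0.137 ]
depth yaw 0.4876 0.4517 width -1.098 -1.0964 bar -1.0902
fix [[0.6348, -0.0477, 0.084], [0.6199, -0.1364, 0.084], [0.5396, -0.12, 0.084], [0.5563, -0.0353, 0.084]] [ 0.5876 -0.0848  0.084 ] -0.1566 -0.2009
pad [ 0.4681 -0.062   0.074 ] bore [ 0.5829 -0.0854  0.084 ] dir -0.189
basket rim [ 0.5677 -0.2883  0.032 ]
```

Run:
```python
from h import *
plan(.553,.320,.24,.475)
```

```text
cur [0.1917 0.5949 0.2313] yaw 1.259 shift now [-8.563 -3.016 -0.174] turn [-0.     0.     0.998] shift after turn [-8.193  3.912 -0.174]
```

Request:
{"op": "arm_command", "data": {
  "moves": [
    [[0,0,0,0,0,0.166,-0.3],[0,0,0,0,0,0.166,-0.3],[0,0,0,0,0,0.166,-0.3],[0,0,0,0,0,0.166,-0.3],[0,0,0,0,0,0.166,-0.3],[0,0,0,0,0,0.166,-0.3],[-0.745,0.356,-0.016,0,0,0,-0.3],[-0.745,0.356,-0.016,0,0,0,-0.3],[-0.745,0.356,-0.016,0,0,0,-0.3],[-0.745,0.356,-0.016,0,0,0,-0.3],[-0.745,0.356,-0.016,0,0,0,-0.3],[-0.745,0.356,-0.016,0,0,0,-0.3],[-0.745,0.356,-0.016,0,0,0,-0.3],[-0.745,0.356,-0.016,0,0,0,-0.3],[-0.745,0.356,-0.016,0,0,0,-0.3],[-0.745,0.356,-0.016,0,0,0,-0.3],[-0.745,0.356,-0.016,0,0,0,-0.3],[0,0,0,0,0,0,-0.3],[0,0,0,0,0,0,-0.3]]
  ],
  "force": 40
}}

```text
time: 3.3
position: [0.5543, 0.3199, 0.2399]
tool_rot: [-0.0, 0.521, 0.854, -0.0]
wrist_force: [-0.7, -0.1, -0.5]
finger_gap: 0.0299
finger_force: 0.0
```

Run:
```python
from h import *
plan(.553,.320,.118,.475)
print(get_obs()["finger_gap"])
a=grab_frame("wrist");cv2.imwrite("pics/w1.png",a[...,::-1])
print([(d["xyz"],d["score"]) for d in look_for("drawer_handle","wrist")])
x=np.array([np.cos(.475),np.sin(.475),0]);y=np.array([-x[1],x[0],0]);c=np.array([.553,.32,.137])
for p in (c,c+.06*y,c-.06*y,[.553,.32,.118]): print(proj("wrist",p).round(1))
```

```text
cur [0.5543 0.3199 0.2399] yaw 0.4747 shift now [ 0.012 -0.021  2.438] turn [-0.001 -0.001 -0.   ] shift after turn [ 0.013 -0.022  2.438]
0.02988662945577898
[([0.557, 0.3684, 0.1437], 0.71)]
[310.3 234.9]
[310.4 145.6]
[310.3 312.9]
[310.5 227.3]
```

View pics/w1.png

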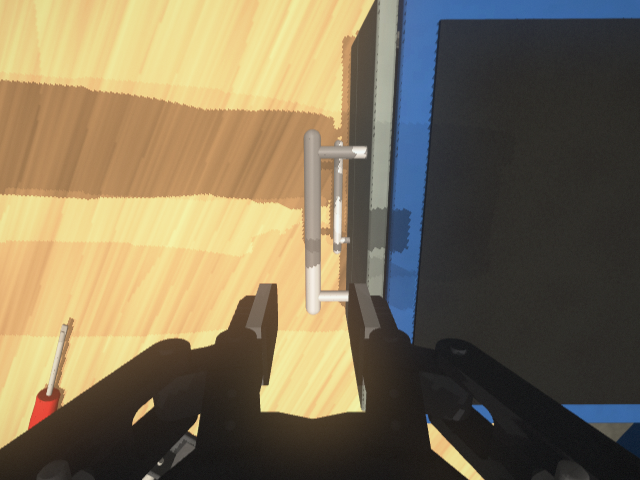

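The wrist view shows the bar from (313,132) to (313,312), between the fingers and parallel to them. I'll go straight down and grip it.

Request:
{"op": "arm_command", "data": {
  "moves": [
    [[0,0,0.4,0,0,0,-0.3],[0,0,0.4,0,0,0,-0.3],[0,0,0.4,0,0,0,-0.3],[0,0,0.4,0,0,0,-0.3],[0,0,0.4,0,0,0,-0.3],[0,0,0.4,0,0,0,-0.3],[0,0,0,0,0,0,-0.3],[0,0,0,0,0,0,-1],[0,0,0,0,0,0,-1],[0,0,0,0,0,0,-1],[0,0,0,0,0,0,-1],[0,0,0,0,0,0,-1]]
  ],
  "force": 40
}}

```text
time: 4.6
position: [0.5535, 0.3216, 0.1211]
tool_rot: [-0.001, 0.52, 0.854, 0.001]
wrist_force: [-3.4, 3.5, 2.5]
finger_gap: 0.0095
finger_force: 39.4
```

Request:
{"op": "arm_command", "data": {
  "moves": [
    [[0,-0.2,0,0,0,0,-1],[0,-0.2,0,0,0,0,-1],[0,-0.2,0,0,0,0,-1],[0,-0.2,0,0,0,0,-1],[0,-0.2,0,0,0,0,-1],[0,-0.2,0,0,0,0,-1],[0,-0.2,0,0,0,0,-1],[0,-0.2,0,0,0,0,-1],[0,-0.2,0,0,0,0,-1],[0,-0.2,0,0,0,0,-1],[0,-0.2,0,0,0,0,-1],[0,-0.2,0,0,0,0,-1],[0,-0.2,0,0,0,0,-1],[0,-0.2,0,0,0,0,-1],[0,-0.2,0,0,0,0,-1],[0,-0.2,0,0,0,0,-1],[0,-0.1,0,0,0,0,-1],[0,0,0,0,0,0,-1],[0,0,0,0,0,0,-1]]
  ]
}}

```text
time: 6.5
position: [0.4071, 0.2454, 0.121]
tool_rot: [-0.0, 0.52, 0.854, 0.001]
wrist_force: [-4.0, 3.4, 5.1]
finger_gap: 0.0094
finger_force: 40.7
```

Request:
{"op": "arm_command", "data": {
  "moves": [
    [[0,-0.05,0,0,0,0,-1],[0,-0.05,0,0,0,0,-1],[0,-0.05,0,0,0,0,-1],[0,0,0,0,0,0,-1],[0,0,0,0,0,0,-1]]
  ]
}}

```text
time: 7.0
position: [0.4029, 0.2432, 0.121]
tool_rot: [0.001, 0.52, 0.854, 0.003]
wrist_force: [1.2, 6.2, -0.5]
finger_gap: 0.0095
finger_force: 40.1
```

Request:
{"op": "arm_command", "data": {
  "moves": [
    [[0,0.03,0,0,0,0,-0.3],[0,0,0,0,0,0,-0.3],[0,0,0,0,0,0,-0.3],[0,0,0,0,0,0,-0.3],[0,0,-0.5,0,0,0,-0.3],[0,0,-0.8,0,0,0,-0.3],[0,0,-0.8,0,0,0,-0.3],[0,0,-0.8,0,0,0,-0.3],[0,0,-0.8,0,0,0,-0.3],[0,0,-0.8,0,0,0,-0.3],[0,0.55,0,0,0,0,0],[0,0.55,0,0,0,0,0.2],[0,0.55,0,0,0,0,0.2],[0,0.55,0,0,0,0,0.2],[0,0,0,0,0,0,0.2],[0,0,0,0,0,0,0.2]]
  ]
}}

```text
time: 8.6
position: [0.4994, 0.2924, 0.3444]
tool_rot: [-0.0, 0.52, 0.854, -0.001]
wrist_force: [-0.9, 0.1, -0.4]
finger_gap: 0.0512
finger_force: 0.0
```

Run:
```python
from h import *
print(tcp()[0])
a=grab_frame("wrist");cv2.imwrite("pics/w2.png",a[...,::-1])
for l in ("piston_1","drawer_handle","drawer_floor"):
  print(l,[(np.round(d["xyz"],4).tolist(),round(d["score"],2)) for d in look_for(l,"wrist")])
for d in masks_of("piston_1","wrist"):
  v,u=np.nonzero(d["region"]);print(round(d["score"],2),len(u),u.mean().round(),v.mean().round())
```

```text
[0.49941622 0.29235467 0.34438011]
piston_1 [([0.571, 0.2428, 0.1111], 0.8), ([0.5259, 0.313, 0.1135], 0.79), ([0.4907, 0.3743, 0.1111], 0.61), ([0.4388, 0.36, 0.1097], 0.56)]
drawer_handle []
drawer_floor [([0.5027, 0.3108, 0.0769], 0.76), ([0.3772, 0.0102, 0.0166], 0.37)]
0.8 1314 288.0 104.0
0.67 1260 347.0 269.0
0.65 1278 345.0 121.0
0.63 1204 349.0 194.0
```

View pics/w2.png

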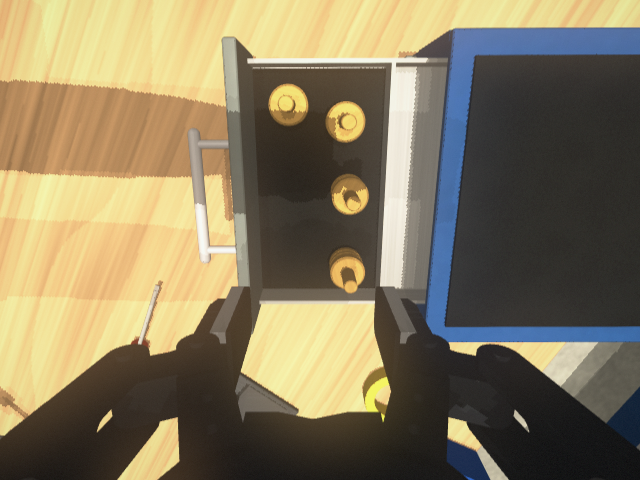

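Four pistons stand in the drawer, with body centres near px (288,104), (345,121), (349,191) and (346,266), so there are five with the fixture's. Next I'll fit their positions.

```bash
cat >> h.py <<'E'
def sil(c,x,y,z0,m,parts=((.019,0),(.019,.036),(.007,.070))):
    th=np.linspace(0,2*np.pi,40); im=np.zeros((480,640),np.uint8)
    pt=lambda r,z:[proj(c,[x+r*np.cos(t),y+r*np.sin(t),z0+z],m) for t in th]
    for grp in ([parts[0],parts[1]],[(.007,.036),parts[2]]):
        P=np.array(sum([pt(*g) for g in grp],[]),np.float32)
        cv2.fillConvexPoly(im,cv2.convexHull(P).round().astype(np.int32),1)
    return im>0
def fit(c,region,z0,m):
    v,u=np.nonzero(region); t=np.array([u.mean(),v.mean()])
    g=ray(c,*t,z0+.036,m)[:2]
    for _ in range(6):
        s=sil(c,*g,z0,m); v,u=np.nonzero(s); e=t-[u.mean(),v.mean()]
        g=g+(ray(c,320+e[0],240+e[1],z0+.036,m)-ray(c,320,240,z0+.036,m))[:2]
    iou=(s&region).sum()/(s|region).sum()
    return g,iou
def pistons(c,z0,label="piston_1"):
    m=camera_model(c); grab_frame(c); out=[]
    for d in masks_of(label,c):
        if d["region"].sum()<60: continue
        g,i=fit(c,d["region"],z0,m); print(c,d["score"].__round__(2),g.round(4),"iou",round(i,2)); out.append(g)
    return out
E
python3 - <<'E'
from h import *
P=pistons("wrist",.077)
pistons("top",.077)
print(get_obs()["qpos"])
m=camera_model("wrist")
for st in((286,103),(348,121),(353,198),(350,286)): print("stem",ray("wrist",*st,.147,m).round(4))
grab_frame("top");m=camera_model("top")
for d in masks_of("basket","top"):
  v,u=np.nonzero(d["region"]);(cx,cy),r=cv2.minEnclosingCircle(np.stack([u,v],1).astype(np.float32));print(d["score"],len(u),ray("top",u.mean(),v.mean(),.028,m).round(4),ray("top",cx,cy,.032,m).round(4),r,cv2.fitEllipse(max(cv2.findContours(d["region"].astype(np.uint8),0,2)[0],key=len)))
E
```

```text
wrist 0.89 [0.5337 0.3101] iou 0.9
wrist 0.61 [0.5717 0.2348] iou 0.92
wrist 0.6 [0.4941 0.3723] iou 0.97
top 0.56 [0.5323 0.308 ] iou 0.94
top 0.43 [0.5715 0.231 ] iou 0.89
[ 4.18292263e-01  1.56916113e-01  6.15020762e-02  1.47498969e+00
 -2.70648893e-05  1.51235824e+00]
stem [0.4392 0.3613 0.147 ]
stem [0.494  0.3728 0.147 ]
stem [0.5312 0.315  0.147 ]
stem [0.572  0.2356 0.147 ]
0.7 1577 [ 0.5696 -0.2884  0.028 ] [ 0.5714 -0.2892  0.032 ] 23.63270378112793 ((421.973876953125, 226.1466522216797), (43.28037643432617, 44.881595611572266), 84.0210189819336)
0.68 1767 [ 0.3198 -0.5373  0.028 ] [ 0.3184 -0.5394  0.032 ] 27.613502502441406 ((504.92535400390625, 311.7052001953125), (43.379432678222656, 51.86500930786133), 92.25926208496094)
```

Run:
```python
from h import *
plan(.5717,.2348,.20,2.046)
plan(.5717,.2348,.116,2.046)
```

```text
cur [0.4994 0.2926 0.3453] yaw 0.4768 shift now [-1.691  0.754  2.906] turn [ 0.     0.    -1.998] shift after turn [-0.758 -1.69   2.906]
cur [0.4994 0.2926 0.3453] yaw 0.4768 shift now [-1.691  0.754  4.586] turn [ 0.     0.    -1.998] shift after turn [-0.758 -1.69   4.586]
```

Request:
{"op": "arm_command", "data": {
  "moves": [
    [[0,0,0,0,0,-0.1665,-0.15],[0,0,0,0,0,-0.1665,-0.15],[0,0,0,0,0,-0.1665,-0.15],[0,0,0,0,0,-0.1665,-0.15],[0,0,0,0,0,-0.1665,-0.15],[0,0,0,0,0,-0.1665,-0.15],[0,0,0,0,0,-0.1665,-0.15],[0,0,0,0,0,-0.1665,-0.15],[0,0,0,0,0,-0.1665,-0.15],[0,0,0,0,0,-0.1665,-0.15],[0,0,0,0,0,-0.1665,-0.15],[0,0,0,0,0,-0.1665,-0.15],[-0.19,-0.423,0.6,0,0,0,-0.15],[-0.19,-0.423,0.6,0,0,0,-0.15],[-0.19,-0.423,0.6,0,0,0,-0.15],[-0.19,-0.423,0.6,0,0,0,-0.15],[0,0,0.3,0,0,0,-0.15],[0,0,0,0,0,0,-0.15],[0,0,0,0,0,0,-0.15]]
  ],
  "force": 60
}}

```text
time: 11.05
position: [0.5717, 0.2353, 0.2108]
tool_rot: [0.0, -0.236, 0.972, 0.0]
wrist_force: [0.3, -0.2, 1.0]
finger_gap: 0.0368
finger_force: 0.0
```

Run:
```python
from h import *
a=grab_frame("wrist");cv2.imwrite("pics/w3.png",a[...,::-1])
pistons("wrist",.077)
plan(.5717,.2348,.116,2.046)
```

```text
wrist 0.94 [0.5723 0.2346] iou 0.9
wrist 0.87 [0.5338 0.31  ] iou 0.93
wrist 0.64 [0.4383 0.3605] iou 0.93
wrist 0.64 [0.4944 0.3715] iou 0.91
cur [0.5727 0.2358 0.2124] yaw 2.0471 shift now [ 0.033 -0.009  1.927] turn [-0.001  0.004  0.001] shift after turn [ 0.027 -0.01   1.927]
```

View pics/w3.png

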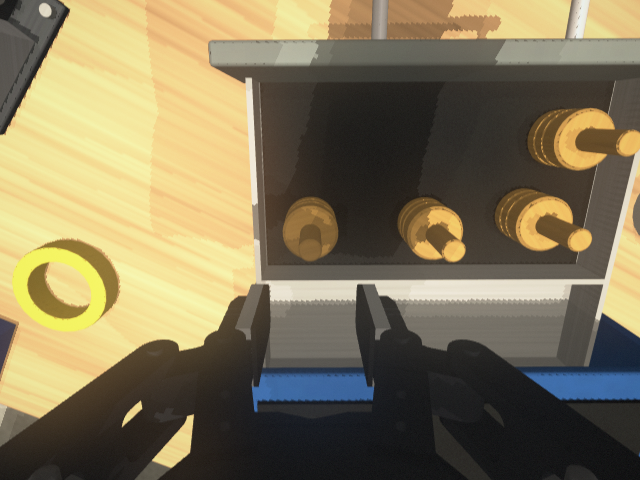

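Request:
{"op": "arm_command", "data": {
  "moves": [
    [[0.015,0,0.38,0,0,0,-0.15],[0.015,0,0.38,0,0,0,-0.15],[0,0,0.38,0,0,0,-0.15],[0,0,0.38,0,0,0,-0.15],[0,0,0.39,0,0,0,-0.15],[0,0,0,0,0,0,-0.15],[0,0,0,0,0,0,-1],[0,0,0,0,0,0,-1],[0,0,0,0,0,0,-1],[0,0,0,0,0,0,-1],[0,0,0,0,0,0,-1]]
  ],
  "force": 60
}}

```text
time: 12.3
position: [0.5719, 0.2346, 0.1165]
tool_rot: [0.002, -0.235, 0.972, 0.0]
wrist_force: [-0.5, -0.1, 5.6]
finger_gap: 0.0122
finger_force: 58.9
```

Run:
```python
from h import *
plan(.5717,.2348,.236)
plan(.5696,-.2885,.2)
```

```text
cur [0.5719 0.2346 0.1165] yaw 2.046 shift now [-0.005  0.005 -2.39 ] turn [-0.     0.004  0.   ] shift after turn [ 0.003  0.005 -2.39 ]
cur [0.5719 0.2346 0.1165] yaw 2.046 shift now [ 4.823 -9.282 -1.684] turn [-0.     0.004  0.   ] shift after turn [ 4.829 -9.282 -1.67 ]
```

Request:
{"op": "arm_command", "data": {
  "moves": [
    [[0,0,-0.48,0,0,0,-1],[0,0,-0.48,0,0,0,-1],[0,0,-0.48,0,0,0,-1],[0,0,-0.48,0,0,0,-1],[0,0,-0.48,0,0,0,-1],[0.402,-0.7735,0,0,0,0,-1],[0.402,-0.7735,0,0,0,0,-1],[0.402,-0.7735,0,0,0,0,-1],[0.402,-0.7735,0,0,0,0,-1],[0.402,-0.7735,0,0,0,0,-1],[0.402,-0.7735,0,0,0,0,-1],[0.402,-0.7735,0,0,0,0,-1],[0.402,-0.7735,0,0,0,0,-1],[0.402,-0.7735,0,0,0,0,-1],[0.402,-0.7735,0,0,0,0,-1],[0.402,-0.7735,0,0,0,0,-1],[0.402,-0.7735,0,0,0,0,-1],[0,0,0,0,0,0,-1],[0,0,0,0,0,0,-1]]
  ]
}}

```text
time: 14.2
position: [0.5676, -0.2896, 0.2332]
tool_rot: [-0.001, -0.234, 0.972, 0.001]
wrist_force: [0.5, -0.3, -3.1]
finger_gap: 0.0123
finger_force: 59.3
```

```bash
cat >> h.py <<'E'
def basket(c="wrist"):
    m=camera_model(c); grab_frame(c); out=[]
    for d in masks_of("basket",c):
        r=d["region"]; th=np.linspace(0,2*np.pi,72)
        v,u=np.nonzero(r); g0=ray(c,u.mean(),v.mean(),.03,m)[:2]
        # edge-distance fit of rim outline (outer, 66 mm, z .032) union base circle
        cn=max(cv2.findContours(r.astype(np.uint8),0,1)[0],key=len)[:,0,:]
        W=np.array([ray(c,*p,.030,m)[:2] for p in cn if 3<p[0]<636 and 3<p[1]<476])
        from scipy.optimize import least_squares
        f=lambda g:np.hypot(*(W-g).T)-.066
        s=least_squares(f,g0,loss="soft_l1",f_scale=.001)
        print("basket",c,round(d["score"],2),s.x.round(4),"inl",(abs(s.fun)<99).sum(),"med|r|",np.median(abs(f(s.x))).round(4)); out.append(s.x)
    return out
E
python3 - <<'E'
from h import *
print(tcp()[0])
m=basket("wrist"); basket("top")
a=grab_frame("wrist");cv2.imwrite("pics/w4.png",a[...,::-1])
b=grab_frame("side")
E
```

```text
[ 0.5675604  -0.28955012  0.23322441]
basket wrist 0.93 [ 0.5695 -0.2882] inl 513 med|r| 0.001
basket top 0.9 [ 0.5708 -0.2737] inl 153 med|r| 0.005
basket top 0.65 [ 0.3194 -0.5394] inl 134 med|r| 0.0021
basket top 0.29 [ 0.7609 -0.2456] inl 73 med|r| 0.0054
```

View pics/w4.png

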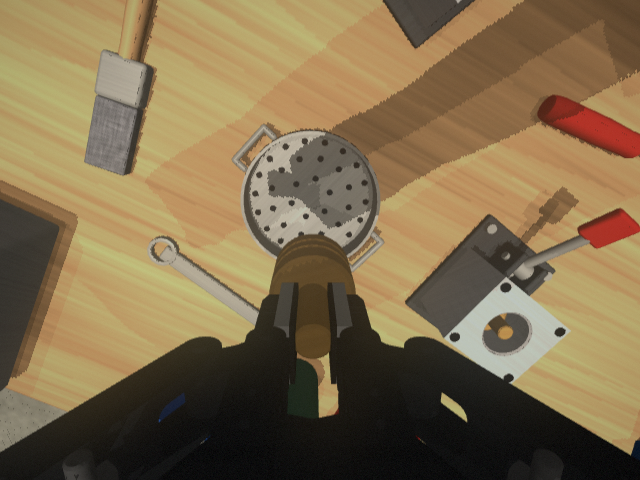

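Run:
```python
from h import *
plan(.5695,-.2882,.0455,2.046)
```

```text
cur [ 0.5686 -0.2876  0.2346] yaw 2.0476 shift now [-0.011 -0.021  3.782] turn [ 0.    -0.     0.002] shift after turn [-0.011 -0.02   3.782]
```

Request:
{"op": "arm_command", "data": {
  "moves": [
    [[0,0,0.45,0,0,0,-1],[0,0,0.45,0,0,0,-1],[0,0,0.45,0,0,0,-1],[0,0,0.45,0,0,0,-1],[0,0,0.45,0,0,0,-1],[0,0,0.45,0,0,0,-1],[0,0,0.4,0,0,0,-1],[0,0,0.3,0,0,0,-1],[0,0,0.2,0,0,0,-1],[0,0,0.1,0,0,0,-1],[0,0,0,0,0,0,-1],[0,0,0,0,0,0,-1],[0,0,0,0,0,0,-1]]
  ]
}}

```text
time: 15.8
position: [0.5694, -0.2895, 0.0508]
tool_rot: [0.001, -0.235, 0.972, -0.001]
wrist_force: [0.4, 0.6, -2.6]
finger_gap: 0.0122
finger_force: 59.5
```

Run:
```python
from h import *
plan(.5695,-.2882,.0455,2.046)
```

```text
cur [ 0.5694 -0.2895  0.0508] yaw 2.046 shift now [-0.014  0.022  0.106] turn [-0.002  0.001 -0.   ] shift after turn [-0.014  0.021  0.106]
```

Request:
{"op": "arm_command", "data": {
  "moves": [
    [[0,0.015,0.05,0,0,0,-1],[0,0,0.05,0,0,0,-1],[0,0,0,0,0,0,-1],[0,0,0,0,0,0,-1],[0,0,0,0,0,0,-0.5],[0,0,0,0,0,0,-0.4],[0,0,0,0,0,0,-0.4],[0,0,-0.3,0,0,0,-0.4],[0,0,-0.6,0,0,0,-0.4],[0,0,-0.6,0,0,0,-0.4],[0,0,-0.8,0,0,0,-0.4],[0,0,-0.8,0,0,0,-0.4],[0,0,-0.6,0,0,0,-0.4],[0,0,0,0,0,0,-0.4],[0,0,0,0,0,0,-0.4]]
  ]
}}

```text
time: 17.3
position: [0.5689, -0.2887, 0.2318]
tool_rot: [0.001, -0.235, 0.972, -0.001]
wrist_force: [0.3, 1.0, 0.0]
finger_gap: 0.0255
finger_force: 0.0
```

Run:
```python
from h import *
pistons("wrist",.005)
basket("wrist")
fx=look_for("lever_pad","wrist");print([(d["xyz"],d["score"]) for d in fx])
fx=look_for("fixture","wrist");print([(d["xyz"],d["score"]) for d in fx])
m=camera_model("wrist");a=grab_frame("wrist");cv2.imwrite("pics/w5.png",a[...,::-1])
plan(.5695,-.2882,.2455,2.046)
```

```text
wrist 0.86 [ 0.568  -0.2878] iou 0.94
wrist 0.79 [ 0.5973 -0.0505] iou 0.2
basket wrist 0.94 [ 0.5705 -0.288 ] inl 448 med|r| 0.0005
[([0.4732, -0.0659, 0.0741], 0.79)]
[([0.3871, -0.2762, 0.0051], 0.72), ([0.5607, -0.0941, 0.0638], 0.64)]
cur [ 0.5675 -0.2878  0.2282] yaw 2.046 shift now [-0.031 -0.024 -0.346] turn [ 0.003 -0.002 -0.   ] shift after turn [-0.031 -0.025 -0.346]
```

View pics/w5.png

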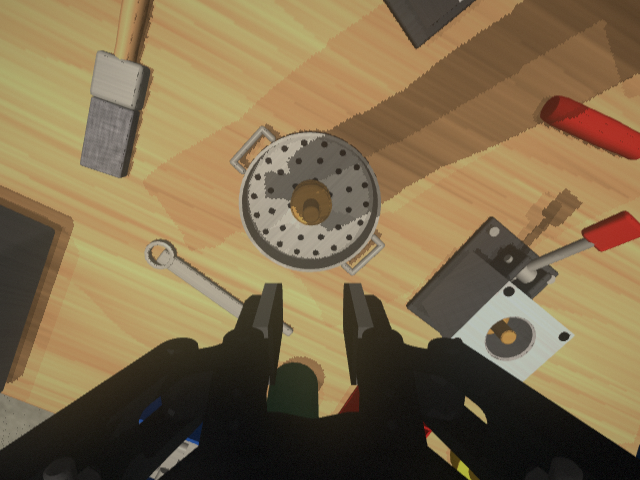

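Run:
```python
from h import *
m=camera_model("wrist")
print("bore",ray("wrist",511,338,.084,m).round(4))
for p in((509,292),(564,336)):print("hole",ray("wrist",*p,.084,m).round(4))
grab_frame("wrist")
d=masks_of("lever_pad","wrist")[0];v,u=np.nonzero(d["region"]);print(d["score"],len(u),u.mean(),v.mean(),ray("wrist",612,231,.0755,m).round(4))
for l in("top",):
  grab_frame(l)
  for d in look_for("lever_pad",l):print(d["xyz"],d["score"])
  for d in look_for("screwdriver",l):print("sd",d["xyz"],d["score"])
print(get_obs()["qpos"])
```

```text
bore [ 0.5854 -0.0813  0.084 ]
hole [ 0.5499 -0.1091  0.084 ]
hole [ 0.5626 -0.0411  0.084 ]
0.61 2486 589.0164923572004 240.91069991954947 [ 0.4671 -0.0598  0.0755]
[0.4832, -0.0685, 0.0699] 0.6
[0.5314, 0.3029, 0.1137] 0.35
sd [0.383, -0.0761, 0.0265] 0.82
sd [0.5579, -0.0692, 0.0722] 0.63
[-5.70849435e-01  2.98937996e-01 -5.40575571e-04  1.27171010e+00
 -1.77436174e-06 -1.04605383e+00]
```

Run:
```python
from h import *
plan(.467,-.061,.12,1.386)
```

```text
cur [ 0.5682 -0.2882  0.2294] yaw 2.046 shift now [-0.28   4.965  2.189] turn [ 0.   -0.    0.84] shift after turn [2.823 4.095 2.188]
```

Request:
{"op": "arm_command", "data": {
  "moves": [
    [[0,0,0,0,0,0.168,-0.4],[0,0,0,0,0,0.168,-1],[0,0,0,0,0,0.168,-1],[0,0,0,0,0,0.168,-1],[0,0,0,0,0,0.168,-1],[0.353,0.512,0,0,0,0,-1],[0.353,0.512,0,0,0,0,-1],[0.353,0.512,0,0,0,0,-1],[0.353,0.512,0,0,0,0,-1],[0.353,0.512,0,0,0,0,-1],[0.353,0.512,0,0,0,0,-1],[0.353,0.512,0,0,0,0,-1],[0.353,0.512,0,0,0,0,-1],[0,0,0.44,0,0,0,-1],[0,0,0.44,0,0,0,-1],[0,0,0.44,0,0,0,-1],[0,0,0.44,0,0,0,-1],[0,0,0.44,0,0,0,-1],[0,0,0,0,0,0,-1],[0,0,0,0,0,0,-1]]
  ],
  "force": 30
}}

```text
time: 19.9
position: [0.4668, -0.061, 0.1198]
tool_rot: [-0.0, 0.092, 0.996, 0.0]
wrist_force: [-0.3, -0.0, 0.1]
finger_gap: 0.0002
finger_force: 0.0
```

Run:
```python
from h import *
plan(.467,-.061,.083,1.386)
plan(.4503,-.058,.0195,1.386)
```

```text
cur [ 0.4668 -0.061   0.1198] yaw 1.3863 shift now [-0.004 -0.     0.736] turn [ 0.    -0.001  0.   ] shift after turn [-0.003 -0.     0.736]
cur [ 0.4668 -0.061   0.1198] yaw 1.3863 shift now [ 3.350e-01 -2.000e-03  2.006e+00] turn [ 0.    -0.001  0.   ] shift after turn [ 3.360e-01 -2.000e-03  2.006e+00]
```

Request:
{"op": "arm_command", "data": {
  "moves": [
    [[0,0,0.37,0,0,0,-1],[0,0,0.36,0,0,0,-1],[0.06,0,0.127,0,0,0,-1],[0.06,0,0.127,0,0,0,-1],[0.055,0,0.127,0,0,0,-1],[0.05,0,0.127,0,0,0,-1],[0.04,0,0.127,0,0,0,-1],[0.03,0,0.127,0,0,0,-1],[0.02,0,0.127,0,0,0,-1],[0.01,0,0.127,0,0,0,-1],[0,0,0.127,0,0,0,-1],[0,0,0.127,0,0,0,-1],[0,0,0,0,0,0,-1],[0,0,0,0,0,0,-1]]
  ]
}}

```text
time: 21.3
position: [0.4518, -0.0583, 0.0215]
tool_rot: [0.001, 0.092, 0.996, -0.0]
wrist_force: [-3.2, 1.2, 7.1]
finger_gap: 0.0
finger_force: 3.3
```

Request:
{"op": "arm_command", "data": {
  "moves": [
    [[0,0,0.06,0,0,0,-1],[0,0,0.04,0,0,0,-1],[0,0,0,0,0,0,-1],[0,0,0,0,0,0,-1]]
  ]
}}

```text
time: 21.7
position: [0.452, -0.0583, 0.0205]
tool_rot: [0.001, 0.092, 0.996, -0.0]
wrist_force: [-15.4, 4.6, 45.0]
finger_gap: 0.0
finger_force: 23.0
```

Lever is at its stop (45 N at the tip). Now I'll rise and take piston_0.

Request:
{"op": "arm_command", "data": {
  "moves": [
    [[0,0,-0.2,0,0,0,-1],[0,0,-0.6,0,0,0,-1],[0,0,-0.8,0,0,0,-0.7],[0,0,-0.8,0,0,0,-0.3],[0,0,-0.8,0,0,0,-0.15],[0,0,-0.6,0,0,0,-0.15],[0,0,0,0,0,0.164,-0.15],[0,0,0,0,0,0.164,-0.15],[0,0,0,0,0,0.164,-0.15],[0,0,0,0,0,0,-0.15],[0,0,0,0,0,0,-0.15]]
  ],
  "force": 60
}}

```text
time: 22.8
position: [0.4512, -0.0581, 0.2055]
tool_rot: [0.001, 0.28, 0.96, 0.0]
wrist_force: [-0.3, -0.5, -0.6]
finger_gap: 0.036
finger_force: 0.0
```

Run:
```python
from h import *
pistons("wrist",.0495,"piston_0")
plan(.584,-.083,.22,1.0)
```

```text
wrist 0.86 [ 0.5863 -0.0947] iou 0.13
wrist 0.73 [ 0.5592 -0.2703] iou 0.18
wrist 0.66 [ 0.5201 -0.0718] iou 0.2
cur [ 0.4511 -0.0581  0.205 ] yaw 1.0016 shift now [-2.508  1.013 -0.298] turn [0.    0.001 0.002] shift after turn [-2.506  1.016 -0.299]
```

Request:
{"op": "arm_command", "data": {
  "moves": [
    [[0,0,-0.3,0,0,0,-0.15],[-0.418,0.17,0,0,0,0,-0.15],[-0.418,0.17,0,0,0,0,-0.15],[-0.418,0.17,0,0,0,0,-0.15],[-0.418,0.17,0,0,0,0,-0.15],[-0.418,0.17,0,0,0,0,-0.15],[-0.418,0.17,0,0,0,0,-0.15],[0,0,0,0,0,0,-0.15],[0,0,0,0,0,0,-0.15]]
  ]
}}

```text
time: 23.8
position: [0.5837, -0.0828, 0.2192]
tool_rot: [-0.001, 0.281, 0.96, -0.0]
wrist_force: [0.6, 0.1, -0.3]
finger_gap: 0.0365
finger_force: 0.0
```

Run:
```python
from h import *
a=grab_frame("wrist");cv2.imwrite("pics/w6.png",a[...,::-1])
pistons("wrist",.0495,"piston_0")
print(proj("wrist",[.584,-.083,.1195]),proj("wrist",[.584,-.083,.0855]))
plan(.584,-.083,.0885,1.0)
```

```text
wrist 0.86 [ 0.5872 -0.082 ] iou 0.82
wrist 0.85 [ 0.5618 -0.2536] iou 0.66
[310.76055491 235.47235915] [311.02379476 222.35556626]
cur [ 0.583  -0.0826  0.2195] yaw 1.0002 shift now [-0.024  0.005  2.621] turn [-0.    -0.001  0.   ] shift after turn [-0.021  0.004  2.621]
```

View pics/w6.png

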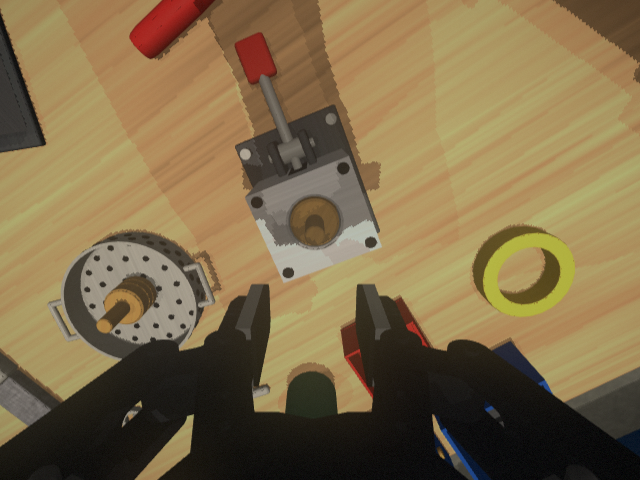

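Run:
```python
from h import *
s=ray("wrist",315,237,.1195);b=ray("wrist",314.5,220.5,.0855);print(s,b)
x,y=((s+b)/2)[:2]
plan(x,y,.0885,1.0)
```

```text
[ 0.58647557 -0.08115896  0.1195    ] [ 0.58420002 -0.07995961  0.0855    ]
cur [ 0.583  -0.0826  0.2195] yaw 1.0002 shift now [-0.02   0.061  2.621] turn [-0.    -0.001  0.   ] shift after turn [-0.017  0.06   2.621]
```

Request:
{"op": "arm_command", "data": {
  "moves": [
    [[-0.02,0.06,0.4,0,0,0,-0.15],[0,0,0.45,0,0,0,-0.15],[0,0,0.45,0,0,0,-0.15],[0,0,0.45,0,0,0,-0.15],[0,0,0.45,0,0,0,-0.15],[0,0,0.3,0,0,0,-0.15],[0,0,0.1,0,0,0,-0.15],[0,0,0,0,0,0,-0.15],[0,0,0,0,0,0,-1],[0,0,0,0,0,0,-1],[0,0,0,0,0,0,-1],[0,0,0,0,0,0,-1]]
  ],
  "force": 60
}}

```text
time: 25.15
position: [0.5874, -0.0814, 0.0909]
tool_rot: [0.001, 0.282, 0.96, -0.0]
wrist_force: [-0.6, -0.9, 3.4]
finger_gap: 0.012
finger_force: 58.8
```

Request:
{"op": "arm_command", "data": {
  "moves": [
    [[0,0,-0.3,0,0,0,-1],[0,0,-0.5,0,0,0,-1],[0,0,-0.5,0,0,0,-1],[0,0,-0.5,0,0,0,-1],[0,0,-0.5,0,0,0,-1],[0,0,-0.5,0,0,0,-1],[0,0,0,0,0,0,-1],[0,0,0,0,0,0,-1]]
  ]
}}

```text
time: 25.95
position: [0.5866, -0.0806, 0.2299]
tool_rot: [0.0, 0.282, 0.96, 0.0]
wrist_force: [-0.1, 0.0, -2.6]
finger_gap: 0.0119
finger_force: 58.7
```

Run:
```python
from h import *
print(get_obs()["finger_gap"])
basket("wrist");pistons("wrist",.005)
plan(.5505,-.252,.15,1.0)
```

```text
0.011909342779274338
basket wrist 0.57 [ 0.5699 -0.285 ] inl 405 med|r| 0.0036
wrist 0.72 [ 0.568  -0.2876] iou 0.9
wrist 0.58 [ 0.6539 -0.1242] iou 0.27
wrist 0.58 [ 0.5531 -0.0724] iou 0.1
cur [ 0.5852 -0.0805  0.2275] yaw 0.9998 shift now [-1.275 -3.26   1.549] turn [-0.001 -0.005 -0.   ] shift after turn [-1.269 -3.261  1.55 ]
```

Request:
{"op": "arm_command", "data": {
  "moves": [
    [[-0.182,-0.466,0,0,0,0,-1],[-0.182,-0.466,0,0,0,0,-1],[-0.182,-0.466,0,0,0,0,-1],[-0.182,-0.466,0,0,0,0,-1],[-0.182,-0.466,0,0,0,0,-1],[-0.182,-0.466,0,0,0,0,-1],[-0.182,-0.466,0,0,0,0,-1],[0,0,0.4,0,0,0,-1],[0,0,0.4,0,0,0,-1],[0,0,0.4,0,0,0,-1],[0,0,0.4,0,0,0,-1],[0,0,0.4,0,0,0,-1],[0,0,0.2,0,0,0,-1],[0,0,0,0,0,0,-1],[0,0,0,0,0,0,-1]]
  ]
}}

```text
time: 27.65
position: [0.552, -0.2526, 0.1196]
tool_rot: [-0.0, 0.282, 0.96, 0.0]
wrist_force: [0.1, -0.8, -1.8]
finger_gap: 0.012
finger_force: 59.0
```

Run:
```python
from h import *
plan(.5505,-.252,.0475,1.0)
basket();pistons("wrist",.005)
plan(.5505,-.252,.0475,1.0)
```

```text
cur [ 0.552  -0.2526  0.1196] yaw 0.9999 shift now [ 0.032 -0.007  1.442] turn [-0. -0. -0.] shift after turn [ 0.032 -0.007  1.442]
basket wrist 0.58 [ 0.5687 -0.2848] inl 731 med|r| 0.0104
basket wrist 0.42 [ 0.519  -0.0064] inl 182 med|r| 0.0052
wrist 0.71 [ 0.5807 -0.2699] iou 0.46
wrist 0.63 [ 0.5572 -0.2932] iou 0.24
cur [ 0.5529 -0.253   0.1209] yaw 0.9999 shift now [ 0.055 -0.009  1.469] turn [ 0.     0.003 -0.   ] shift after turn [ 0.052 -0.008  1.469]
```

Request:
{"op": "arm_command", "data": {
  "moves": [
    [[0.04,0,0.3,0,0,0,-1],[0,0,0.3,0,0,0,-1],[0,0,0.3,0,0,0,-1],[0,0,0.25,0,0,0,-1],[0,0,0.15,0,0,0,-1],[0,0,0.1,0,0,0,-1],[0,0,0,0,0,0,-1],[0,0,0,0,0,0,-1],[0,0,0,0,0,0,-1]]
  ]
}}

```text
time: 28.75
position: [0.551, -0.2519, 0.0504]
tool_rot: [0.001, 0.282, 0.96, -0.0]
wrist_force: [-0.2, 0.2, -2.5]
finger_gap: 0.0122
finger_force: 58.8
```

Request:
{"op": "arm_command", "data": {
  "moves": [
    [[0,0,0.03,0,0,0,-1],[0,0,0.03,0,0,0,-1],[0,0,0,0,0,0,-1],[0,0,0,0,0,0,-0.45],[0,0,0,0,0,0,-0.45],[0,0,0,0,0,0,-0.45],[0,0,-0.3,0,0,0,-0.45],[0,0,-0.6,0,0,0,-0.45],[0,0,-0.6,0,0,0,-0.45],[0,0,-0.8,0,0,0,-0.45],[0,0,-0.8,0,0,0,-0.45],[0,0,-0.6,0,0,0,-0.15],[0,0,0,0,0,0,-0.15],[0,0,0,0,0,0,-0.15]]
  ]
}}

```text
time: 30.15
position: [0.551, -0.2519, 0.2337]
tool_rot: [0.002, 0.282, 0.96, -0.0]
wrist_force: [-0.2, 0.8, 0.1]
finger_gap: 0.036
finger_force: 0.0
```

Run:
```python
from h import *
basket();pistons("wrist",.005)
plan(.5337,.310,.236,2.046)
```

```text
basket wrist 0.86 [ 0.5696 -0.2857] inl 449 med|r| 0.0014
wrist 0.98 [ 0.5684 -0.2881] iou 0.92
wrist 0.73 [ 0.5496 -0.2502] iou 0.92
cur [ 0.5492 -0.2509  0.2299] yaw 0.9998 shift now [ 6.325  9.27  -0.102] turn [ 0.002 -0.004 -1.332] shift after turn [-4.856 10.117 -0.122]
```

Request:
{"op": "arm_command", "data": {
  "moves": [
    [[0,0,0,0,0,-0.1665,-0.15],[0,0,0,0,0,-0.1665,-0.15],[0,0,0,0,0,-0.1665,-0.15],[0,0,0,0,0,-0.1665,-0.15],[0,0,0,0,0,-0.1665,-0.15],[0,0,0,0,0,-0.1665,-0.15],[0,0,0,0,0,-0.1665,-0.15],[0,0,0,0,0,-0.1665,-0.15],[-0.405,0.843,0,0,0,0,-0.15],[-0.405,0.843,0,0,0,0,-0.15],[-0.405,0.843,0,0,0,0,-0.15],[-0.405,0.843,0,0,0,0,-0.15],[-0.405,0.843,0,0,0,0,-0.15],[-0.405,0.843,0,0,0,0,-0.15],[-0.405,0.843,0,0,0,0,-0.15],[-0.405,0.843,0,0,0,0,-0.15],[-0.405,0.843,0,0,0,0,-0.15],[-0.405,0.843,0,0,0,0,-0.15],[-0.405,0.843,0,0,0,0,-0.15],[-0.405,0.843,0,0,0,0,-0.15]]
  ]
}}

```text
time: 32.35
position: [0.5338, 0.311, 0.23]
tool_rot: [-0.001, -0.235, 0.972, -0.0]
wrist_force: [0.7, -0.1, -1.0]
finger_gap: 0.0364
finger_force: 0.0
```

Run:
```python
from h import *
pistons("wrist",.077)
plan(.5337,.310,.1155,2.046)
```

```text
wrist 0.78 [0.4384 0.3601] iou 0.94
wrist 0.62 [0.5335 0.31  ] iou 0.9
wrist 0.62 [0.4946 0.372 ] iou 0.93
cur [0.5337 0.3142 0.2298] yaw 2.0521 shift now [ 0.036 -0.079  2.286] turn [ 0.002 -0.002  0.008] shift after turn [ 0.038 -0.075  2.287]
```

Request:
{"op": "arm_command", "data": {
  "moves": [
    [[0.02,-0.03,0.4,0,0,0,-0.15],[0,0,0.4,0,0,0,-0.15],[0,0,0.4,0,0,0,-0.15],[0,0,0.2,0,0,0,-0.15],[0,0,0,0,0,0,-0.15],[0,0,0,0,0,0,-0.15]]
  ]
}}

```text
time: 33.05
position: [0.5349, 0.3073, 0.1617]
tool_rot: [-0.0, -0.235, 0.972, -0.0]
wrist_force: [0.1, 0.0, -0.7]
finger_gap: 0.0361
finger_force: 0.0
```

Run:
```python
from h import *
plan(.5337,.310,.116,2.046)
```

```text
cur [0.5349 0.3073 0.1617] yaw 2.0455 shift now [-0.005  0.059  0.913] turn [-0.    -0.001 -0.001] shift after turn [-0.004  0.059  0.913]
```

Request:
{"op": "arm_command", "data": {
  "moves": [
    [[0,0.05,0.3,0,0,0,-0.15],[0,0,0.3,0,0,0,-0.15],[0,0,0.2,0,0,0,-0.15],[0,0,0.11,0,0,0,-0.15],[0,0,0,0,0,0,-0.15],[0,0,0,0,0,0,-1],[0,0,0,0,0,0,-1],[0,0,0,0,0,0,-1],[0,0,0,0,0,0,-1],[0,0,0,0,0,0,-1]]
  ],
  "force": 60
}}

```text
time: 34.05
position: [0.5341, 0.3101, 0.1167]
tool_rot: [0.001, -0.235, 0.972, 0.0]
wrist_force: [0.7, 0.2, 0.4]
finger_gap: 0.0122
finger_force: 58.5
```

Run:
```python
from h import *
plan(.5909,-.2539,.236,2.046)
```

```text
cur [0.5341 0.3101 0.1167] yaw 2.046 shift now [  4.147 -10.55   -2.391] turn [-0.     0.001  0.   ] shift after turn [  4.15  -10.55   -2.387]
```

Request:
{"op": "arm_command", "data": {
  "moves": [
    [[0,0,-0.48,0,0,0,-1],[0,0,-0.48,0,0,0,-1],[0,0,-0.48,0,0,0,-1],[0,0,-0.48,0,0,0,-1],[0,0,-0.48,0,0,0,-1],[0.319,-0.8115,0,0,0,0,-1],[0.319,-0.8115,0,0,0,0,-1],[0.319,-0.8115,0,0,0,0,-1],[0.319,-0.8115,0,0,0,0,-1],[0.319,-0.8115,0,0,0,0,-1],[0.319,-0.8115,0,0,0,0,-1],[0.319,-0.8115,0,0,0,0,-1],[0.319,-0.8115,0,0,0,0,-1],[0.319,-0.8115,0,0,0,0,-1],[0.319,-0.8115,0,0,0,0,-1],[0.319,-0.8115,0,0,0,0,-1],[0.319,-0.8115,0,0,0,0,-1],[0.319,-0.8115,0,0,0,0,-1],[0,0,0,0,0,0,-1],[0,0,0,0,0,0,-1]]
  ]
}}

```text
time: 36.05
position: [0.5898, -0.2547, 0.2349]
tool_rot: [-0.001, -0.234, 0.972, 0.001]
wrist_force: [0.1, 0.8, -3.7]
finger_gap: 0.0119
finger_force: 59.3
```

Run:
```python
from h import *
plan(.5909,-.2539,.046,2.046)
basket();pistons("wrist",.005)
```

```text
cur [ 0.5898 -0.2547  0.2349] yaw 2.0438 shift now [-0.031 -0.006  3.778] turn [ 0.003 -0.001 -0.003] shift after turn [-2.700e-02  3.000e-03  3.778e+00]
basket wrist 0.98 [ 0.5704 -0.288 ] inl 458 med|r| 0.0005
basket wrist 0.38 [0.6704 0.029 ] inl 47 med|r| 0.0038
wrist 0.84 [ 0.5681 -0.2881] iou 0.88
wrist 0.83 [ 0.6683 -0.2117] iou 0.25
wrist 0.55 [ 0.5493 -0.2502] iou 0.92
```

Request:
{"op": "arm_command", "data": {
  "moves": [
    [[-0.02,0,0.45,0,0,0,-1],[0,0,0.45,0,0,0,-1],[0,0,0.45,0,0,0,-1],[0,0,0.45,0,0,0,-1],[0,0,0.3,0,0,0,-1],[0,0,0,0,0,0,-1],[0,0,0,0,0,0,-1]]
  ]
}}

```text
time: 36.95
position: [0.5917, -0.253, 0.1316]
tool_rot: [0.0, -0.236, 0.972, -0.0]
wrist_force: [0.2, -0.5, -3.4]
finger_gap: 0.0121
finger_force: 59.4
```

Run:
```python
from h import *
plan(.5909,-.2539,.046,2.046)
```

```text
cur [ 0.5917 -0.253   0.1316] yaw 2.0468 shift now [ 0.022 -0.007  1.711] turn [-0.     0.     0.001] shift after turn [ 0.022 -0.008  1.711]
```

Request:
{"op": "arm_command", "data": {
  "moves": [
    [[0.01,0,0.35,0,0,0,-1],[0,0,0.35,0,0,0,-1],[0,0,0.35,0,0,0,-1],[0,0,0.3,0,0,0,-1],[0,0,0.2,0,0,0,-1],[0,0,0.09,0,0,0,-1],[0,0,0.02,0,0,0,-1],[0,0,0,0,0,0,-1],[0,0,0,0,0,0,-1]]
  ]
}}

```text
time: 37.85
position: [0.5917, -0.2542, 0.049]
tool_rot: [0.001, -0.235, 0.972, -0.001]
wrist_force: [1.3, 0.8, -2.3]
finger_gap: 0.0128
finger_force: 59.5
```

Request:
{"op": "arm_command", "data": {
  "moves": [
    [[0,0,0.03,0,0,0,-1],[0,0,0.03,0,0,0,-1],[0,0,0,0,0,0,-1],[0,0,0,0,0,0,-0.45],[0,0,0,0,0,0,-0.45],[0,0,0,0,0,0,-0.45],[0,0,-0.3,0,0,0,-0.45],[0,0,-0.6,0,0,0,-0.45],[0,0,-0.6,0,0,0,-0.45],[0,0,-0.8,0,0,0,-0.45],[0,0,-0.8,0,0,0,-0.45],[0,0,-0.6,0,0,0,-0.15],[0,0,0,0,0,0,-0.15],[0,0,0,0,0,0,-0.15]]
  ]
}}

```text
time: 39.25
position: [0.5918, -0.2541, 0.2324]
tool_rot: [0.001, -0.235, 0.972, -0.001]
wrist_force: [-0.3, -0.3, -0.1]
finger_gap: 0.0361
finger_force: 0.0
```

Run:
```python
from h import *
basket();pistons("wrist",.005)
plan(.4945,.372,.236,2.046)
```

```text
basket wrist 0.73 [ 0.5705 -0.2879] inl 463 med|r| 0.0005
wrist 0.83 [ 0.5497 -0.2507] iou 0.9
wrist 0.71 [ 0.5678 -0.2877] iou 0.95
wrist 0.56 [ 0.5902 -0.2534] iou 0.93
cur [ 0.5899 -0.2532  0.2283] yaw 2.046 shift now [-4.023 11.992 -0.127] turn [ 0.004 -0.002 -0.   ] shift after turn [-4.024 11.991 -0.154]
```

Request:
{"op": "arm_command", "data": {
  "moves": [
    [[-0.287,0.8565,0,0,0,0,-0.15],[-0.287,0.8565,0,0,0,0,-0.15],[-0.287,0.8565,0,0,0,0,-0.15],[-0.287,0.8565,0,0,0,0,-0.15],[-0.287,0.8565,0,0,0,0,-0.15],[-0.287,0.8565,0,0,0,0,-0.15],[-0.287,0.8565,0,0,0,0,-0.15],[-0.287,0.8565,0,0,0,0,-0.15],[-0.287,0.8565,0,0,0,0,-0.15],[-0.287,0.8565,0,0,0,0,-0.15],[-0.287,0.8565,0,0,0,0,-0.15],[-0.287,0.8565,0,0,0,0,-0.15],[-0.287,0.8565,0,0,0,0,-0.15],[-0.287,0.8565,0,0,0,0,-0.15],[0,0,0.5,0,0,0,-0.15],[0,0,0.5,0,0,0,-0.15],[0,0,0.3,0,0,0,-0.15],[0,0,0,0,0,0,-0.15],[0,0,0,0,0,0,-0.15]]
  ]
}}

```text
time: 41.35
position: [0.4952, 0.3708, 0.1647]
tool_rot: [-0.001, -0.235, 0.972, -0.0]
wrist_force: [0.9, 0.4, 0.6]
finger_gap: 0.0361
finger_force: 0.0
```

Run:
```python
from h import *
plan(.4945,.372,.116,2.046)
pistons("wrist",.077)
plan(.4945,.372,.116,2.046)
```

```text
cur [0.4952 0.3708 0.1647] yaw 2.0454 shift now [0.001 0.029 0.975] turn [-0.    -0.002 -0.001] shift after turn [0.002 0.029 0.975]
wrist 0.95 [0.4943 0.3719] iou 0.95
wrist 0.78 [0.4385 0.3602] iou 0.95
cur [0.4964 0.3714 0.1664] yaw 2.0453 shift now [0.03  0.027 1.008] turn [ 0.     0.003 -0.001] shift after turn [0.028 0.027 1.009]
```

Request:
{"op": "arm_command", "data": {
  "moves": [
    [[0.015,0.025,0.3,0,0,0,-0.15],[0,0,0.3,0,0,0,-0.15],[0,0,0.25,0,0,0,-0.15],[0,0,0.12,0,0,0,-0.15],[0,0,0,0,0,0,-0.15],[0,0,0,0,0,0,-1],[0,0,0,0,0,0,-1],[0,0,0,0,0,0,-1],[0,0,0,0,0,0,-1],[0,0,0,0,0,0,-1]]
  ],
  "force": 60
}}

```text
time: 42.45
position: [0.4944, 0.3722, 0.117]
tool_rot: [0.0, -0.235, 0.972, 0.0]
wrist_force: [-0.0, -0.2, -0.6]
finger_gap: 0.012
finger_force: 58.6
```

Run:
```python
from h import *
plan(.5471,-.3221,.236,2.046)
```

```text
cur [0.4944 0.3722 0.117 ] yaw 2.0459 shift now [  5.414 -12.83   -2.386] turn [ 0.     0.001 -0.   ] shift after turn [  5.417 -12.83   -2.38 ]
```

Request:
{"op": "arm_command", "data": {
  "moves": [
    [[0,0,-0.6,0,0,0,-1],[0,0,-0.6,0,0,0,-1],[0,0,-0.6,0,0,0,-1],[0,0,-0.6,0,0,0,-1],[0.361,-0.855,0,0,0,0,-1],[0.361,-0.855,0,0,0,0,-1],[0.361,-0.855,0,0,0,0,-1],[0.361,-0.855,0,0,0,0,-1],[0.361,-0.855,0,0,0,0,-1],[0.361,-0.855,0,0,0,0,-1],[0.361,-0.855,0,0,0,0,-1],[0.361,-0.855,0,0,0,0,-1],[0.361,-0.855,0,0,0,0,-1],[0.361,-0.855,0,0,0,0,-1],[0.361,-0.855,0,0,0,0,-1],[0.361,-0.855,0,0,0,0,-1],[0.361,-0.855,0,0,0,0,-1],[0.361,-0.855,0,0,0,0,-1],[0.361,-0.855,0,0,0,0,-1],[0,0,0,0,0,0,-1]]
  ]
}}

```text
time: 44.45
position: [0.5468, -0.328, 0.2358]
tool_rot: [-0.0, -0.233, 0.973, -0.002]
wrist_force: [-0.1, 0.9, -2.4]
finger_gap: 0.0123
finger_force: 59.3
```

Request:
{"op": "arm_command", "data": {
  "moves": [
    [[0,0,0,0,0,0,-1],[0,0,0,0,0,0,-1]]
  ]
}}

```text
time: 44.65
position: [0.5462, -0.3209, 0.2361]
tool_rot: [-0.0, -0.236, 0.972, 0.001]
wrist_force: [0.3, -0.6, -3.2]
finger_gap: 0.0122
finger_force: 59.3
```

Run:
```python
from h import *
plan(.5465,-.322,.0465,2.046)
basket();pistons("wrist",.005)
```

```text
cur [ 0.5462 -0.3209  0.2361] yaw 2.0464 shift now [ 0.004 -0.029  3.791] turn [ 0.002 -0.001  0.001] shift after turn [ 0.005 -0.022  3.791]
basket wrist 0.88 [ 0.5702 -0.2886] inl 660 med|r| 0.0075
basket wrist 0.33 [ 0.4934 -0.011 ] inl 226 med|r| 0.0077
wrist 0.82 [ 0.5494 -0.2504] iou 0.91
wrist 0.7 [ 0.5611 -0.2892] iou 0.6
wrist 0.69 [ 0.6253 -0.2791] iou 0.25
wrist 0.67 [ 0.5859 -0.2469] iou 0.47
```

Request:
{"op": "arm_command", "data": {
  "moves": [
    [[0,0,0.45,0,0,0,-1],[0,0,0.45,0,0,0,-1],[0,0,0.45,0,0,0,-1],[0,0,0.45,0,0,0,-1],[0,0,0.3,0,0,0,-1],[0,0,0,0,0,0,-1],[0,0,0,0,0,0,-1]]
  ]
}}

```text
time: 45.55
position: [0.547, -0.3218, 0.132]
tool_rot: [0.0, -0.236, 0.972, -0.0]
wrist_force: [1.1, -0.2, -2.6]
finger_gap: 0.0123
finger_force: 59.4
```

Run:
```python
from h import *
plan(.5465,-.322,.0465,2.046)
```

```text
cur [ 0.547  -0.3218  0.132 ] yaw 2.0465 shift now [0.011 0.002 1.711] turn [-0.     0.     0.001] shift after turn [1.100e-02 1.000e-03 1.711e+00]
```

Drop in, release, and rise in one go (the same offsets worked before).

Request:
{"op": "arm_command", "data": {
  "moves": [
    [[0.01,0,0.35,0,0,0,-1],[0,0,0.35,0,0,0,-1],[0,0,0.35,0,0,0,-1],[0,0,0.3,0,0,0,-1],[0,0,0.2,0,0,0,-1],[0,0,0.09,0,0,0,-1],[0,0,0.05,0,0,0,-1],[0,0,0.02,0,0,0,-1],[0,0,0,0,0,0,-1],[0,0,0,0,0,0,-1]]
  ]
}}

```text
time: 46.55
position: [0.5468, -0.3226, 0.0468]
tool_rot: [0.0, -0.235, 0.972, -0.0]
wrist_force: [-0.1, 1.0, -2.8]
finger_gap: 0.0119
finger_force: 59.5
```

Request:
{"op": "arm_command", "data": {
  "moves": [
    [[0,0,0,0,0,0,-0.45],[0,0,0,0,0,0,-0.45],[0,0,0,0,0,0,-0.45],[0,0,-0.3,0,0,0,-0.45],[0,0,-0.6,0,0,0,-0.45],[0,0,-0.6,0,0,0,-0.45],[0,0,-0.8,0,0,0,-0.45],[0,0,-0.8,0,0,0,-0.45],[0,0,-0.6,0,0,0,-0.15],[0,0,0,0,0,0,-0.15],[0,0,0,0,0,0,-0.15]]
  ]
}}

```text
time: 47.65
position: [0.5469, -0.3227, 0.2333]
tool_rot: [0.001, -0.235, 0.972, -0.001]
wrist_force: [0.3, -0.1, -0.8]
finger_gap: 0.0361
finger_force: 0.0
```

Run:
```python
from h import *
basket();pistons("wrist",.005)
plan(.4385,.360,.236,2.046)
```

```text
basket wrist 0.83 [ 0.5706 -0.288 ] inl 787 med|r| 0.0054
wrist 0.92 [ 0.5494 -0.2506] iou 0.9
wrist 0.92 [ 0.5462 -0.3224] iou 0.92
wrist 0.86 [ 0.5684 -0.2872] iou 0.89
wrist 0.56 [ 0.5903 -0.2535] iou 0.69
cur [ 0.5453 -0.3216  0.2293] yaw 2.0459 shift now [-4.336 13.099 -0.101] turn [ 0.004 -0.002 -0.   ] shift after turn [-4.338 13.098 -0.134]
```

Request:
{"op": "arm_command", "data": {
  "moves": [
    [[-0.288,0.875,0,0,0,0,-0.15],[-0.288,0.875,0,0,0,0,-0.15],[-0.288,0.875,0,0,0,0,-0.15],[-0.288,0.875,0,0,0,0,-0.15],[-0.288,0.875,0,0,0,0,-0.15],[-0.288,0.875,0,0,0,0,-0.15],[-0.288,0.875,0,0,0,0,-0.15],[-0.288,0.875,0,0,0,0,-0.15],[-0.288,0.875,0,0,0,0,-0.15],[-0.288,0.875,0,0,0,0,-0.15],[-0.288,0.875,0,0,0,0,-0.15],[-0.288,0.875,0,0,0,0,-0.15],[-0.288,0.875,0,0,0,0,-0.15],[-0.288,0.875,0,0,0,0,-0.15],[-0.288,0.875,0,0,0,0,-0.15],[0,0,0.3,0,0,0,-0.15],[0,0,0,0,0,0,-0.15],[0,0,0,0,0,0,-0.15],[0,0,0,0,0,0,-0.15]]
  ]
}}

```text
time: 49.75
position: [0.4383, 0.3592, 0.216]
tool_rot: [-0.0, -0.235, 0.972, -0.0]
wrist_force: [0.5, 0.8, 1.1]
finger_gap: 0.0361
finger_force: 0.0
```

Run:
```python
from h import *
plan(.4384,.3602,.116,2.046)
pistons("wrist",.077)
a=grab_frame("wrist");cv2.imwrite("pics/w7.png",a[...,::-1])
```

```text
cur [0.4383 0.3592 0.216 ] yaw 2.0447 shift now [-0.013  0.017  2.001] turn [-0.    -0.001 -0.002] shift after turn [-0.012  0.016  2.001]
wrist 0.69 [0.4384 0.3603] iou 0.95
```

View pics/w7.png

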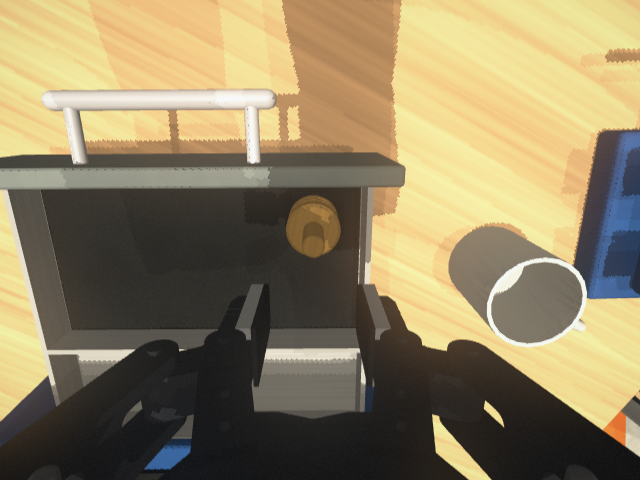

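The wrist view shows the last piston at (313,225), near the front left corner of the drawer and clear of the fingers.

Request:
{"op": "arm_command", "data": {
  "moves": [
    [[-0.01,0.015,0.4,0,0,0,-0.15],[0,0,0.4,0,0,0,-0.15],[0,0,0.4,0,0,0,-0.15],[0,0,0.4,0,0,0,-0.15],[0,0,0.25,0,0,0,-0.15],[0,0,0.12,0,0,0,-0.15],[0,0,0,0,0,0,-0.15],[0,0,0,0,0,0,-0.15],[0,0,0,0,0,0,-1],[0,0,0,0,0,0,-1],[0,0,0,0,0,0,-1],[0,0,0,0,0,0,-1],[0,0,0,0,0,0,-1]]
  ],
  "force": 60
}}

```text
time: 51.2
position: [0.439, 0.3615, 0.1186]
tool_rot: [0.001, -0.235, 0.972, 0.0]
wrist_force: [1.3, -1.4, 5.8]
finger_gap: 0.0122
finger_force: 58.8
```

Run:
```python
from h import *
plan(.5865,-.3235,.25,1.0)
```

```text
cur [0.439  0.3615 0.1186] yaw 2.046 shift now [  3.64  -13.531  -2.637] turn [0.002 0.002 1.332] shift after turn [-9.884 -9.934 -2.627]
```

Request:
{"op": "arm_command", "data": {
  "moves": [
    [[0,0,-0.5,0,0,0,-1],[0,0,-0.55,0,0,0,-1],[0,0,-0.55,0,0,0,-1],[0,0,-0.55,0,0,0,-1],[0,0,-0.5,0,0,0,-1],[0,0,0,0,0,0.1665,-1],[0,0,0,0,0,0.1665,-1],[0,0,0,0,0,0.1665,-1],[0,0,0,0,0,0.1665,-1],[0,0,0,0,0,0.1665,-1],[0,0,0,0,0,0.1665,-1],[0,0,0,0,0,0.1665,-1],[0,0,0,0,0,0.1665,-1]]
  ]
}}

```text
time: 52.5
position: [0.437, 0.3603, 0.2482]
tool_rot: [-0.001, 0.284, 0.959, -0.001]
wrist_force: [0.5, -0.9, -3.4]
finger_gap: 0.0123
finger_force: 58.8
```

Request:
{"op": "arm_command", "data": {
  "moves": [
    [[-0.659,-0.662,0,0,0,0,-1],[-0.659,-0.662,0,0,0,0,-1],[-0.659,-0.662,0,0,0,0,-1],[-0.659,-0.662,0,0,0,0,-1],[-0.659,-0.662,0,0,0,0,-1],[-0.659,-0.662,0,0,0,0,-1],[-0.659,-0.662,0,0,0,0,-1],[-0.659,-0.662,0,0,0,0,-1],[-0.659,-0.662,0,0,0,0,-1],[-0.659,-0.662,0,0,0,0,-1],[-0.659,-0.662,0,0,0,0,-1],[-0.659,-0.662,0,0,0,0,-1],[-0.659,-0.662,0,0,0,0,-1],[-0.659,-0.662,0,0,0,0,-1],[-0.659,-0.662,0,0,0,0,-1],[0,0,0,0,0,0,-1],[0,0,0,0,0,0,-1],[0,0,0,0,0,0,-1]]
  ]
}}

```text
time: 54.3
position: [0.5849, -0.3226, 0.2486]
tool_rot: [-0.002, 0.281, 0.96, 0.001]
wrist_force: [-0.3, 0.8, -3.6]
finger_gap: 0.0122
finger_force: 59.3
```

Run:
```python
from h import *
plan(.5865,-.3235,.0475,1.0)
a=grab_frame("wrist");cv2.imwrite("pics/w8.png",a[...,::-1])
basket();pistons("wrist",.005)
```

```text
cur [ 0.5849 -0.3226  0.2486] yaw 1.0002 shift now [-0.051  0.     4.023] turn [ 0.001 -0.004  0.   ] shift after turn [-3.700e-02  3.000e-03  4.023e+00]
basket wrist 0.92 [ 0.3296 -0.5216] inl 155 med|r| 0.0008
wrist 0.79 [ 0.5899 -0.2534] iou 0.95
wrist 0.69 [ 0.5494 -0.2502] iou 0.95
wrist 0.66 [ 0.568  -0.2876] iou 0.91
wrist 0.62 [ 0.546  -0.3218] iou 0.92
```

View pics/w8.png

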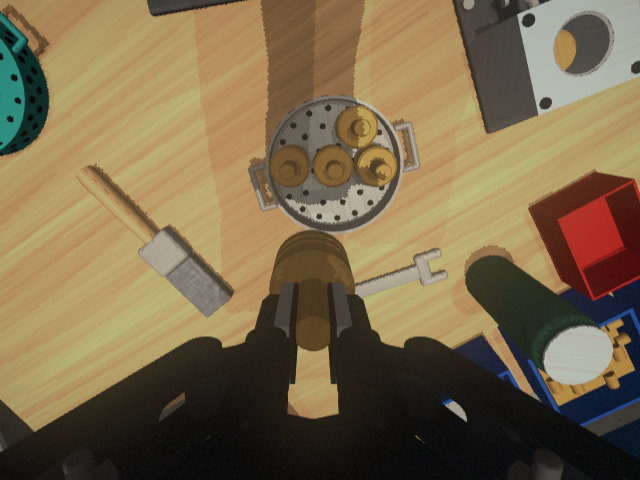

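The basket hasn't moved. The middle and three ring pistons stand at (335,165), (290,165), (375,165) and (355,125), and the free slot is below the middle one.

Request:
{"op": "arm_command", "data": {
  "moves": [
    [[-0.025,0,0.45,0,0,0,-1],[0,0,0.45,0,0,0,-1],[0,0,0.45,0,0,0,-1],[0,0,0.45,0,0,0,-1],[0,0,0.45,0,0,0,-1],[0,0,0,0,0,0,-1],[0,0,0,0,0,0,-1]]
  ]
}}

```text
time: 55.25
position: [0.5866, -0.324, 0.1378]
tool_rot: [-0.0, 0.281, 0.96, 0.0]
wrist_force: [0.6, -0.1, -2.5]
finger_gap: 0.0119
finger_force: 59.3
```

Run:
```python
from h import *
plan(.5865,-.3235,.0475,1.0)
```

```text
cur [ 0.5866 -0.324   0.1378] yaw 1.0004 shift now [0.006 0.006 1.805] turn [ 0.    -0.001  0.   ] shift after turn [0.007 0.006 1.805]
```

Request:
{"op": "arm_command", "data": {
  "moves": [
    [[0,0,0.4,0,0,0,-1],[0,0,0.4,0,0,0,-1],[0,0,0.35,0,0,0,-1],[0,0,0.3,0,0,0,-1],[0,0,0.2,0,0,0,-1],[0,0,0.1,0,0,0,-1],[0,0,0.05,0,0,0,-1],[0,0,0,0,0,0,-1],[0,0,0,0,0,0,-1],[0,0,0,0,0,0,-1]]
  ]
}}

```text
time: 56.25
position: [0.5873, -0.3249, 0.0484]
tool_rot: [0.001, 0.282, 0.96, -0.0]
wrist_force: [0.1, -0.3, -4.2]
finger_gap: 0.0124
finger_force: 59.3
```

Request:
{"op": "arm_command", "data": {
  "moves": [
    [[0,0,0.03,0,0,0,-1],[0,0,0,0,0,0,-1],[0,0,0,0,0,0,-0.45],[0,0,0,0,0,0,-0.45],[0,0,0,0,0,0,-0.45],[0,0,-0.3,0,0,0,-0.45],[0,0,-0.6,0,0,0,-0.45],[0,0,-0.6,0,0,0,-0.45],[0,0,-0.8,0,0,0,-0.45],[0,0,-0.8,0,0,0,-0.45],[0,0,-0.6,0,0,0,-0.7],[0,0,0,0,0,0,-1],[0,0,0,0,0,0,-1]]
  ]
}}

```text
time: 57.55
position: [0.5875, -0.325, 0.2333]
tool_rot: [0.002, 0.282, 0.96, -0.001]
wrist_force: [0.0, 0.4, 0.3]
finger_gap: -0.0002
finger_force: 0.0
```

Run:
```python
from h import *
basket();P=pistons("wrist",.005)
P=np.array(P);print(np.round(np.hypot(*(P[:,None]-P[None]).transpose(2,0,1))*1000,1))
x=np.array([np.cos(.475),np.sin(.475)]);h=np.array([.403,.243]);q=h-x*.06;print(q)
plan(*q,.236,.475)
```

```text
basket wrist 0.69 [ 0.331  -0.5218] inl 134 med|r| 0.0005
basket wrist 0.56 [ 0.5707 -0.2874] inl 474 med|r| 0.0007
wrist 0.92 [ 0.5493 -0.2507] iou 0.96
wrist 0.88 [ 0.5461 -0.3218] iou 0.94
wrist 0.83 [ 0.586 -0.323] iou 0.92
wrist 0.73 [ 0.5681 -0.287 ] iou 0.9
wrist 0.73 [ 0.59   -0.2532] iou 0.91
[[ 0.  71.1 81.1 40.9 40.8]
 [71.1  0.  39.9 41.1 81.4]
 [81.1 39.9  0.  40.2 69.9]
 [40.9 41.1 40.2  0.  40.3]
 [40.8 81.4 69.9 40.3  0. ]]
[0.34964244 0.21555969]
cur [ 0.5858 -0.3239  0.2292] yaw 0.9998 shift now [ 9.805  6.525 -0.1  ] turn [-0.001 -0.004  0.668] shift after turn [11.754  0.734 -0.136]
```

Request:
{"op": "arm_command", "data": {
  "moves": [
    [[0,0,0,0,0,0.167,-0.3],[0,0,0,0,0,0.167,-0.3],[0,0,0,0,0,0.167,-0.3],[0,0,0,0,0,0.167,-0.3],[0.84,0.138,0,0,0,0,-0.3],[0.84,0.138,0,0,0,0,-0.3],[0.84,0.138,0,0,0,0,-0.3],[0.84,0.138,0,0,0,0,-0.3],[0.84,0.138,0,0,0,0,-0.3],[0.84,0.138,0,0,0,0,-0.3],[0.84,0.138,0,0,0,0,-0.3],[0.84,0.138,0,0,0,0,-0.3],[0.84,0.138,0,0,0,0,-0.3],[0.84,0.138,0,0,0,0,-0.3],[0.84,0.138,0,0,0,0,-0.3],[0.84,0.138,0,0,0,0,-0.3],[0.84,0.138,0,0,0,0,-0.3],[0.84,0.138,0,0,0,0,-0.3],[0,0,0,0,0,0,-0.3],[0,0,0,0,0,0,-0.3]]
  ],
  "force": 40
}}

```text
time: 59.75
position: [0.4027, 0.2428, 0.23]
tool_rot: [-0.0, 0.52, 0.854, -0.001]
wrist_force: [-0.2, -0.3, -0.3]
finger_gap: 0.0296
finger_force: 0.0
```

Run:
```python
from h import *
plan(.403,.243,.121,.475)
a=grab_frame("wrist");cv2.imwrite("pics/w9.png",a[...,::-1])
print(proj("wrist",[.403,.243,.137]))
```

```text
cur [0.4027 0.2428 0.23  ] yaw 0.4777 shift now [2.000e-03 1.300e-02 2.181e+00] turn [-0.003  0.001  0.003] shift after turn [1.000e-03 8.000e-03 2.181e+00]
[311.5842445  236.52143133]
```

View pics/w9.png

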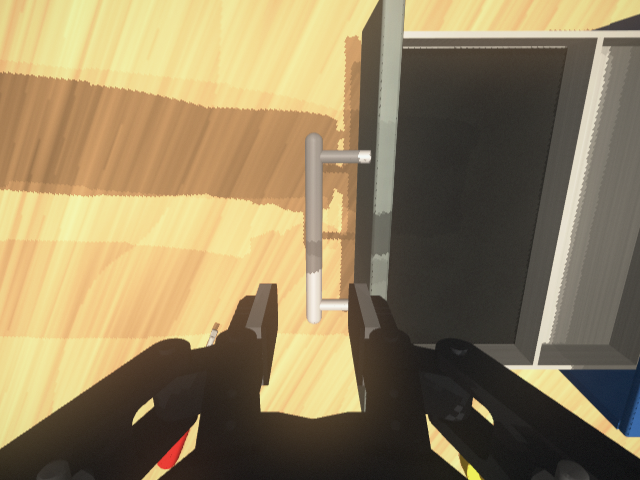

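The bar lies between the fingers again, from (314,135) to (314,320), and the drawer is empty. I'll grip it and push the drawer shut.

Request:
{"op": "arm_command", "data": {
  "moves": [
    [[0,0.02,0.4,0,0,0,-0.3],[0,0,0.45,0,0,0,-0.3],[0,0,0.45,0,0,0,-0.3],[0,0,0.45,0,0,0,-0.3],[0,0,0.4,0,0,0,-0.3],[0,0,0,0,0,0,-0.3],[0,0,0,0,0,0,-1],[0,0,0,0,0,0,-1],[0,0,0,0,0,0,-1],[0,0,0,0,0,0,-1],[0,0,0,0,0,0,-1]]
  ],
  "force": 40
}}

```text
time: 60.9
position: [0.4052, 0.2421, 0.1241]
tool_rot: [0.001, 0.521, 0.854, -0.001]
wrist_force: [1.3, -5.2, -1.7]
finger_gap: 0.0096
finger_force: 39.1
```

Request:
{"op": "arm_command", "data": {
  "moves": [
    [[0,0.2,0,0,0,0,-1],[0,0.2,0,0,0,0,-1],[0,0.2,0,0,0,0,-1],[0,0.2,0,0,0,0,-1],[0,0.2,0,0,0,0,-1],[0,0.2,0,0,0,0,-1],[0,0.2,0,0,0,0,-1],[0,0.2,0,0,0,0,-1],[0,0.2,0,0,0,0,-1],[0,0.2,0,0,0,0,-1],[0,0.2,0,0,0,0,-1],[0,0.2,0,0,0,0,-1],[0,0.2,0,0,0,0,-1],[0,0.2,0,0,0,0,-1],[0,0.2,0,0,0,0,-1],[0,0.2,0,0,0,0,-1],[0,0.15,0,0,0,0,-1],[0,0,0,0,0,0,-1],[0,0,0,0,0,0,-1]]
  ]
}}

```text
time: 62.8
position: [0.5546, 0.3199, 0.1241]
tool_rot: [0.001, 0.521, 0.854, 0.001]
wrist_force: [0.7, -4.2, 1.6]
finger_gap: 0.0094
finger_force: 40.0
```

Request:
{"op": "arm_command", "data": {
  "moves": [
    [[0,0.04,0,0,0,0,-1],[0,0.04,0,0,0,0,-1],[0,0.04,0,0,0,0,-1],[0,0,0,0,0,0,-1],[0,0,0,0,0,0,-1]]
  ]
}}

```text
time: 63.3
position: [0.5547, 0.3199, 0.124]
tool_rot: [-0.002, 0.521, 0.854, -0.004]
wrist_force: [-9.8, -10.8, 11.4]
finger_gap: 0.0093
finger_force: 41.1
```

At the shut stop: no more travel, and the force is rising. Release and withdraw straight up.

Request:
{"op": "arm_command", "data": {
  "moves": [
    [[0,-0.1,0,0,0,0,-1],[0,0,0,0,0,0,-0.6],[0,0,0,0,0,0,-0.3],[0,0,0,0,0,0,-0.3],[0,0,0,0,0,0,-0.3],[0,0,-0.3,0,0,0,-0.3],[0,0,-0.6,0,0,0,-0.3],[0,0,-0.7,0,0,0,-0.3],[0,0,-0.7,0,0,0,-0.3],[0,0,-0.7,0,0,0,-0.3],[0,0,0,0,0,0,-0.3],[0,0,0,0,0,0,-0.3]]
  ]
}}

```text
time: 64.5
position: [0.5553, 0.3206, 0.2761]
tool_rot: [0.001, 0.521, 0.854, 0.002]
wrist_force: [0.1, -0.4, -0.8]
finger_gap: 0.0298
finger_force: 0.0
```

Run:
```python
from h import *
print(get_obs()["position"])
a=grab_frame("wrist")[:, :]
t=grab_frame("top")
im=np.zeros((480,800,3),np.uint8)
im[:,:400]=cv2.resize(a,(400,300))[:300] if 0 else cv2.resize(a[100:340,220:420],(400,480))
im[:,400:]=cv2.resize(t[190:250,395:445],(400,480),interpolation=cv2.INTER_CUBIC)
cv2.imwrite("pics/fin.png",im[...,::-1])
pistons("top",.005)
```

```text
[0.55532809 0.32060621 0.27606106]
top 0.65 [ 0.5907 -0.2574] iou 0.9
top 0.58 [ 0.5683 -0.2896] iou 0.8
top 0.42 [ 0.5462 -0.3237] iou 0.67
```

View pics/fin.png

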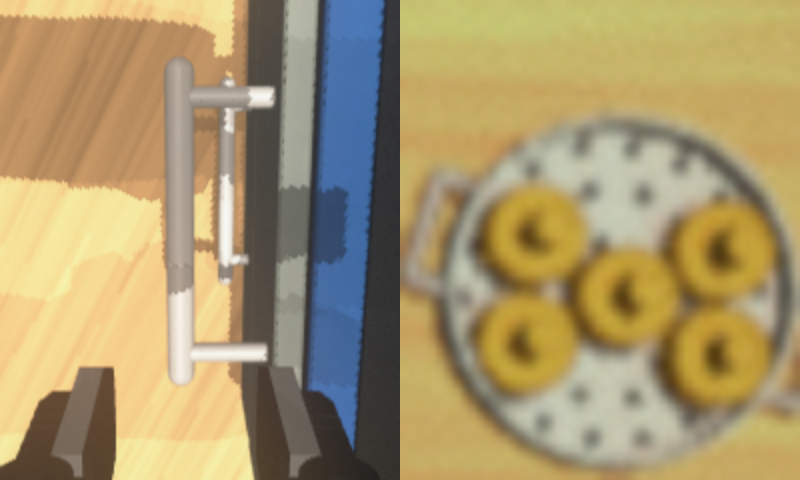

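Run:
```python
from h import *
h=ray("wrist",309.5,210,.137);print(h, "travel from shut", -(h[:2]-np.array([.5546,.3199]))@[np.cos(.475),np.sin(.475)])
print(hand_in())
```

```text
[0.54787342 0.32695071 0.137     ] travel from shut 0.0027573328042428485
the job is handed in; nothing more can be done
None
```

I handed the job in: all five pistons (four from the drawer, one from the fixture) stand in the basket, one in the middle and four round it with neighbours 40–41 mm apart, and the drawer is shut to about 3 mm; the rig gave no verdict.

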